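# Level the meter shelf of the check bay

## Robot

A 6-joint arm with a two-finger parallel gripper is mounted at the origin on the work surface. World frame = base frame: x ahead of the robot, y to its left, z up, the work surface at z = 0. Lengths are in m, angles in rad, forces in N, time in s.
With the tool pointing down it reaches from about 0.3 to 0.75 m from the base axis. Payload 8.5 kg.
Tool frame: the origin (TCP) lies at the centre of the arm's flange, where the gripper is bolted on; the fingertips stand 173 mm ahead of it and the grasp point (between the pads) lies 155 mm ahead of it (ctrl.finger_overhang is the z of the fingertips in the tool frame, in m); z points along the fingers, y is the direction in which the jaws open and shut (so a half turn about z gives the same grasp; the last joint's range is limited). The gripper opens to 85 mm and grips with 20 to 120 N. Pads are 22 mm wide; open, the fingers measure 114 mm over their backs; the gripper's body (76 mm by 85 mm) begins 54 mm behind the grasp point. The pads swing forward as they close: fully open they stand 13 mm farther back than shut.
Start: joints at [0.896, 0.381, 1.297, -0, 1.464, -0.215], TCP at [0.244, 0.493, 0.405] pointing down, gripper open.
Joint ranges: [-3.11, 3.11], [-0.89, 2.33], [0.22, 2.48], [-1.42, 4.56], [0.17, 2.85], [-2.88, 2.88]. Speed limits (rad/s): [2.39, 2.39, 3.14, 3.14, 3.14, 3.14].

## Interface

Orientations are given as a 3x3 rotation matrix whose columns are the frame's x, y, z axes.
In Python, from bench import ctrl gives the robot as it stands.
- The arm moves only by the tool carry_out, never from a script. Its argument "moves" is a list of rows, each a list of 3 entries, a list of its own where there are three numbers: the shift along the tool's x, y, z in m, then the turn, a rotation vector about the tool's x, y, z in degrees, then the finger opening in m, from 0 to 0.0854. In form: [[[tx, ty, tz], [wx, wy, wz], grip], ...]. A call has exactly 10 rows; each row shifts and turns the commanded pose from where the row before left it, along the tool's axes as they then stand; what a row does not reach is not made up. A row lasts 1/10 s, in which the tool goes at most 50 mm and 8.59 degrees, less where a joint would pass 70% of its speed; a pose out of reach is approached as far as the arm can. A call is refused whole if a number of a shift passes 0.05 or a number of a turn 8.59, either way. A call with a gripper value outside its range is refused whole. The fingers move at their own pace and stop on an object; "force" is the grip in N (left out, the last holds). Time passes only in rows, so rows that do not move let the fingers close, or fill a call up. It gives the time, the measured TCP pose, the force and the opening at its end, in the units of the state.
- ctrl.state(): the state, without advancing time (a new reading comes with each control period).
- ctrl.get_image(name): name is "scene" or "side" or "wrist"; returns the picture (420x560x3 uint8, blue, green, red); there is no depth.
- ctrl.get_calibration(name): a dict with "fx", "fy", "cx", "cy" (pixels), "R" (3x3) and "t" (3): a world point X has camera coordinates R X + t; the wrist camera has in their place "hand_eye" (4x4, takes a point from camera to tool coordinates, whose origin is the TCP and whose axes are the flange's). Camera axes: x right, y down, z forward; pixel columns grow to the right and rows downward; lengths in m; the calibration is good to about 2 mm. The wrist camera is an equidistant fisheye: a pixel r from the principal point sees the ray r / f radians off the axis. A picture is of the moment at which its call begins: read the wrist's pose just before it. get_calibration takes no time and is no camera call.
- ctrl.finish_job(): hands the job in, once; it reports no verdict.
The state is a dict: "time_s": time; "joint_pos": joint angles; "joint_velocities": joint speeds; "effort": joint torques, N m; "tcp_pos": TCP position; "orientation": TCP orientation; "ft_force": force on the tool from outside, world axes, zero at the start; "torque": the same for the moment, N m; "opening": finger opening in m.
Only numpy, scipy, OpenCV 4.12 (cv2) and the standard library are available. Lean on these libraries where they do the work, as an engineer would, in place of code of your own. Each camera call takes 0.05 s, during which the arm holds its last target.

## Task

Slide the clear guard of the check bay fully open, then pick the spirit level off the desk, set it lengthwise on the middle of the little meter shelf and let go of it. Then turn the wing knob of the levelling foot until the bubble sits centred between its two lines, and finally press the level gently down on the shelf with the fingertips, with roughly a kilogram's push. Finish while still pressing, bubble centred and guard open, and leave the other things on the desk where they are.

Things in the scene. Friction and masses are not known exactly. Their poses are not given: they have to be found in the camera images.
- bay: Check bay: aluminium base plate 210 mm (x) by 640 mm (y, from -310 to +330), 12 mm thick, fixed to the desk, two low rails along y. Origin on the desk under the plate; z up. Along its y, all at x = 0: levelling foot at y = -250, the shelf from -220 to -10, room for the opened guard from +20 to +310 mm. The bay's place and yaw vary.
- guard (a joint): Clear plastic tunnel guard, 185 mm (bay x) by 290 mm (bay y), top 158 mm above the desk, open ends, on the rails; shut, it covers shelf and foot. Value = travel in m towards +y of the bay, 0 fully shut, 0.31 at the open stop. About 2 N moves it.
- guard_handle (a point): Grip block on top of the guard, in the middle: 70 mm along bay x, 16 mm thick along bay y, 30 mm high above the guard's top. This point lies on the block, 175 mm above the desk (13 mm below the block's top); axes as the bay's. It moves with the guard.
- level: Loose aluminium spirit level, 150 mm long (its x), 26 mm wide (y), 34 mm high (z), 0.2 to 0.35 kg. Origin at the centre of its underside. Flat end blocks 42 mm long at both ends (centres at x = -54 and +54 mm); between them a vial flush with the top. Either way round will do.
- bubble (a joint): The pale bubble, 17 mm long, in the level's vial; value = its offset in m along the level's x, 0 centred between the two black lines, -0.016 and 0.016 the ends. It runs to the higher end, 0.6 mm per milliradian of slope (full travel beyond 0.027 rad), and settles in about 1.5 s.
- shelf_top (a point): Centre of the meter shelf's top face; axes as the bay's when level. The aluminium shelf is 110 mm (x) by 210 mm (y), its top about 75 mm above the desk when level. It hinges about an x axis 90 mm to the +y side of this point; at the start its foot end (-y) is low by 0.015 to 0.055 rad. The whole shelf rests on springy mounts: it sinks 0.4 mm per newton of push, 10 mm at most.
- shelf: The same meter shelf; origin on its hinge axis, 90 mm towards +y and 15 mm below the centre of its top.
- foot (a joint): Levelling foot; value in rad, 0 to 3, grows clockwise seen from above. Clockwise raises the shelf's foot end, 0.04 rad of tilt per rad of knob (so the bubble, when off its stops, moves about 24 mm per rad); it stays where it is left; 0.15 N m turns it. The level value is not marked and lies 0.4 to 1.3 rad clockwise of the start.
- foot_grip (a point): Centre of the foot's black wing knob on its vertical axis, about 120 mm above the desk. The wing is 46 mm long (the point's x), 12 mm thick (the point's y), 28 mm high (14 mm above and below this point); only a 10 mm stem and an 11 mm radius collar below it. It turns with the knob.
- meter: Bystander: grey hand-held survey meter, 62 x 160 x 45 mm.
- carton: Bystander: small carton 75 x 55 x 55 mm.
- mouse: Bystander: black computer mouse, 100 x 58 x 29 mm.
- sanitiser: Bystander: pump bottle, 64 mm across, 170 mm high.
- holster: Bystander: grey fabric case, 90 x 200 x 56 mm.
- marker: Bystander: black marker pen, 130 mm long, 12 mm thick.
There are look-alikes about, which are no part of the job. Of the things that look like the level, take the one that is farthest to the robot's left at the start.

How it is judged:
By the outcome, as a careful person would: the job done as asked, in the order asked, and still so for the second after the job is handed in, while the arm keeps its last pose, push and grip.
It also fails if it takes over 72 s, if anything falls off the work surface, if the arm or the gripper's body presses on something with over 40 N, if the wrist force passes 120 N, or if a joint passes its speed limit or range.

## Working session

There is one attempt and no reset: what is moved stays moved. The work goes in short steps, Python scripts to look and compute and a tool call to move; the robot and the scene stay as the last step left them, time stands still between calls to the robot, and variables do not carry over. Pictures are saved under pics/ and viewed, and the job is handed in when it is done.

Besides the shell and the picture viewer there is one more tool, called after ">>>" by a JSON object that holds its "api" and its "payload", one argument or row to a line. carry_out: Moves the arm, as the interface text tells. Its arguments: {"type":"object","properties":{"moves":{"type":"array","items":{"type":"array"}},"force":{"type":"number"}},"required":["moves"]}

```bash
mkdir -p pics; ls; python3 - <<'E'
from bench import ctrl
import cv2,numpy as np
s=ctrl.state();print({k:np.round(v,3).tolist() for k,v in s.items()})
for n in ['scene','side','wrist']:
    print(n,ctrl.get_calibration(n)); cv2.imwrite(f'pics/{n}0.png',ctrl.get_image(n))
print(ctrl.finger_overhang)
E
```

```text
pics
{'time_s': 0.0, 'joint_pos': [0.896, 0.381, 1.298, 0.0, 1.464, -0.215], 'joint_velocities': [-0.001, 0.001, 0.001, -0.002, 0.002, 0.001], 'effort': [0.002, -44.847, -23.128, -0.0, 0.005, -0.0], 'tcp_pos': [0.244, 0.493, 0.404], 'orientation': [[-0.896, 0.444, -0.001], [0.444, 0.896, -0.001], [0.0, -0.001, -1.0]], 'ft_force': [-0.419, -0.218, 0.273], 'torque': [0.013, 0.011, -0.014], 'opening': 0.085}
scene {'fx': 453.45820378473144, 'fy': 453.45820378473144, 'cx': 275.2712899819362, 'cy': 218.7233711318529, 'R': array([[-0.44709557,  0.89444375,  0.00871347],
       [ 0.71389225,  0.3626808 , -0.59901626],
       [-0.53894656, -0.26159704, -0.80068945]]), 't': array([ 0.38717065, -0.23180672,  1.61697208])}
side {'fx': 529.1063620517722, 'fy': 529.1063620517722, 'cx': 275.8144104368037, 'cy': 206.34603822195058, 'R': array([[ 0.99960156,  0.02199602, -0.01768915],
       [ 0.00240223, -0.69070796, -0.72312983],
       [-0.02812401,  0.7227992 , -0.69048559]]), 't': array([-0.53889496, -0.05764038,  2.12086692])}
wrist {'fx': 325.19226210127806, 'fy': 325.19226210127806, 'cx': 281.1372076472876, 'cy': 204.95247813304, 'hand_eye': array([[ 5.40715224e-04, -9.63243787e-01, -2.68628208e-01,
         6.74582751e-02],
       [ 9.99999538e-01,  7.34316448e-04, -6.20228170e-04,
         4.75794764e-04],
       [ 7.94689043e-04, -2.68627748e-01,  9.63243739e-01,
         3.21704967e-02],
       [ 0.00000000e+00,  0.00000000e+00,  0.00000000e+00,
         1.00000000e+00]])}
0.1734
```

View pics/scene0.png

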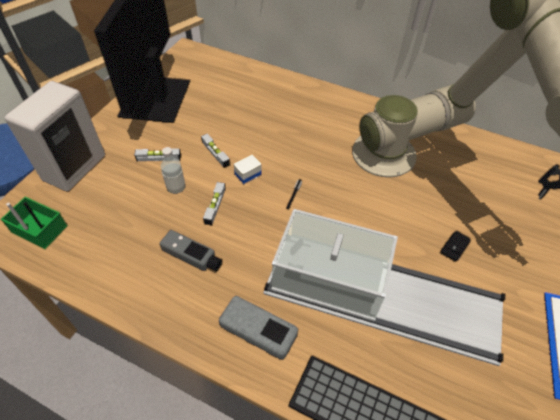

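View pics/side0.png

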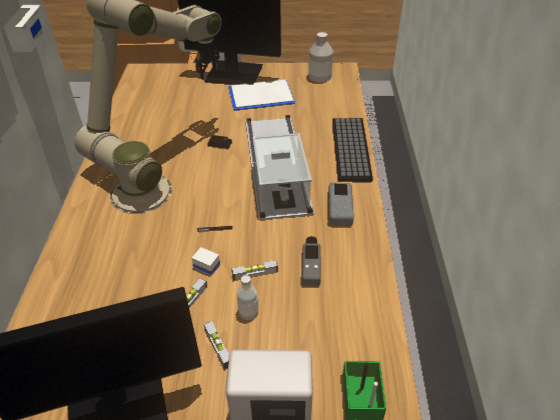

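View pics/wrist0.png

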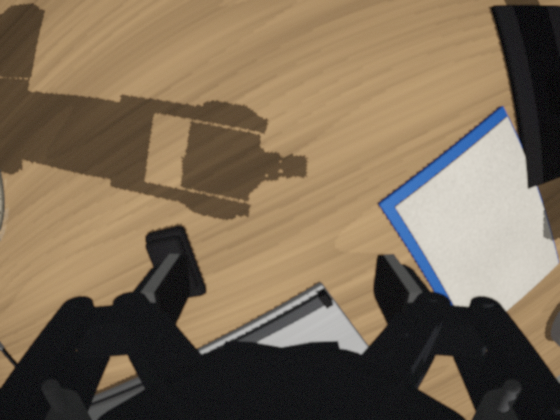

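```bash
cat > h.py <<'E'
import numpy as np,cv2
from bench import ctrl
def ray(n,u,v,pose=None):
    c=ctrl.get_calibration(n)
    if n=='wrist':
        p,R=pose; x=(u-c['cx'])/c['fx'];y=(v-c['cy'])/c['fy'];r=np.hypot(x,y)
        d=np.array([np.sin(r)*x/r,np.sin(r)*y/r,np.cos(r)]);H=c['hand_eye']
        return np.array(p)+np.array(R)@H[:3,3], np.array(R)@H[:3,:3]@d
    d=np.array([(u-c['cx'])/c['fx'],(v-c['cy'])/c['fy'],1.])
    return -c['R'].T@c['t'], c['R'].T@d
def onz(n,u,v,z,pose=None):
    o,d=ray(n,u,v,pose); return o+d*(z-o[2])/d[2]
def proj(n,X,pose=None):
    c=ctrl.get_calibration(n);X=np.array(X,float)
    if n=='wrist':
        p,R=pose;q=np.linalg.inv(c['hand_eye'])@np.r_[np.array(R).T@(X-p),1]
        r=np.hypot(q[0],q[1]);t=np.arctan2(r,q[2]);return np.array([c['cx']+c['fx']*t*q[0]/r,c['cy']+c['fy']*t*q[1]/r])
    q=c['R']@X+c['t'];return np.array([c['cx']+c['fx']*q[0]/q[2],c['cy']+c['fy']*q[1]/q[2]])
def tri(a,b):
    (o1,d1),(o2,d2)=a,b;d1=d1/np.linalg.norm(d1);d2=d2/np.linalg.norm(d2)
    A=np.c_[d1,-d2];s=np.linalg.lstsq(A,o2-o1,rcond=None)[0]
    p,q=o1+s[0]*d1,o2+s[1]*d2;return (p+q)/2,np.linalg.norm(p-q)
def pose():
    s=ctrl.state();return np.array(s['tcp_pos']),np.array(s['orientation'])
E
python3 - <<'E'
from h import *
for n,u,v in [('scene',158,154),('scene',215,149),('scene',214,203),('side',255,270),('side',197,293),('side',217,344)]: print(n,u,v,onz(n,u,v,.034).round(3))
a=cv2.imread('pics/scene0.png');b=cv2.imread('pics/side0.png')
cv2.imwrite('pics/c1.png',cv2.resize(a[190:360,180:380],None,fx=4,fy=3.5,interpolation=2)[:600])
cv2.imwrite('pics/c1b.png',cv2.resize(a[200:360,250:510],None,fx=3,fy=3,interpolation=2))
cv2.imwrite('pics/c2.png',cv2.resize(b[105:295,190:330],None,fx=3.15,fy=3.15,interpolation=2))
E
```

```text
scene 158 154 [ 0.391 -0.688  0.034]
scene 215 149 [ 0.281 -0.527  0.034]
scene 214 203 [ 0.489 -0.405  0.034]
side 255 270 [ 0.479 -0.427  0.034]
side 197 293 [ 0.296 -0.524  0.034]
side 217 344 [ 0.38  -0.71   0.034]
```

View pics/c1b.png

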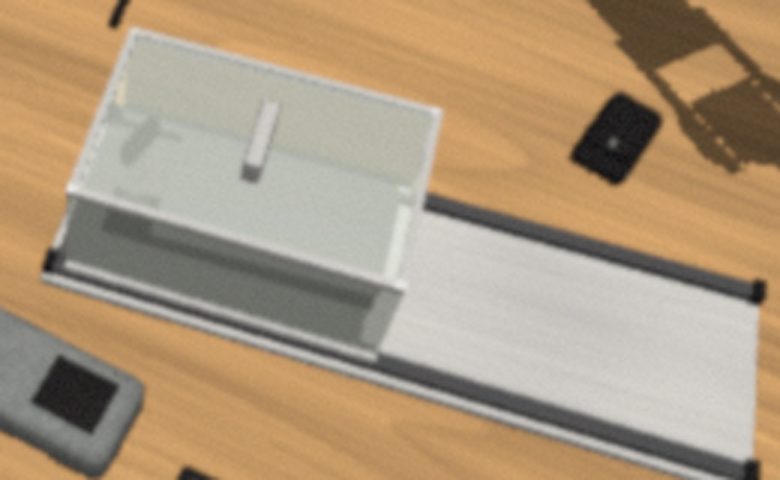

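View pics/c2.png

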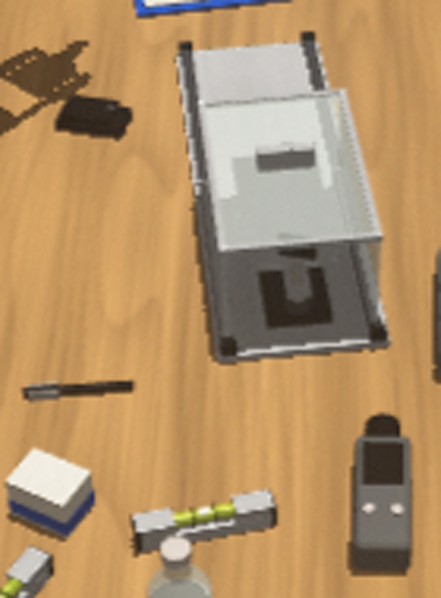

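View pics/c1.png

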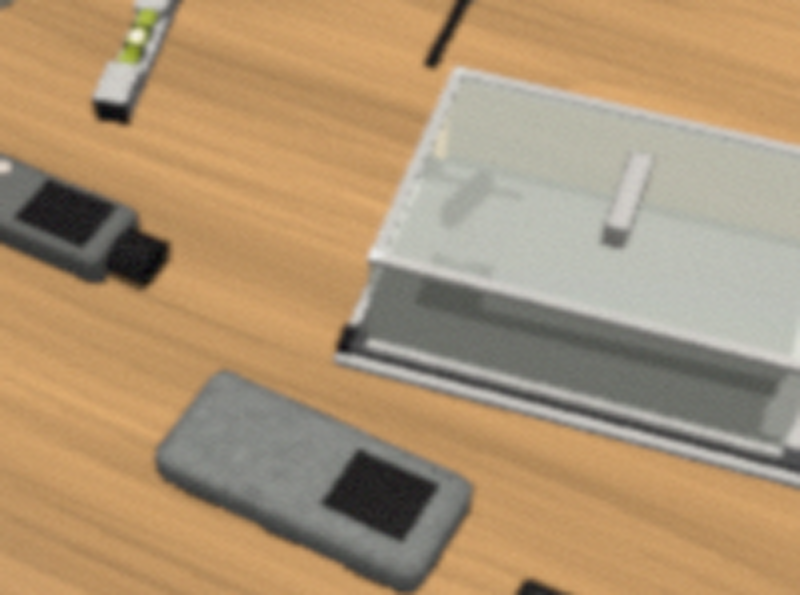

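```bash
python3 - <<'E'
from h import *
S=lambda u,v:ray('scene',250+u/3,200+v/3); D=lambda u,v:ray('side',190+u/3.15,105+v/3.15)
sc={'+y-x':(757,290),'+y+x':(752,470),'-y+x':(50,262)}
sd={'+y-x':(185,45),'+y+x':(308,37),'-y+x':(377,333),'-y-x':(228,347)}
P={}
for k in sc: p,e=tri(S(*sc[k]),D(*sd[k])); P[k]=p;print(k,p.round(3),round(e,4))
print('-y-x side z.03',onz('side',190+228/3.15,105+347/3.15,.03).round(3))
# handle top center: scene top face ends (270,102),(252,168) ; side top face (258,150)-(313,150)
p,e=tri(S(261,134),D(286,151));print('handle top',p.round(4),e)
for k in ('+y-x','+y+x'):pass
d=P['+y+x']-P['-y+x'];print('yaw of bay y (deg from +y)',np.degrees(np.arctan2(-d[0],d[1])),np.linalg.norm(d))
d=P['+y+x']-P['+y-x'];print(np.degrees(np.arctan2(d[1],d[0])),np.linalg.norm(d))
# level ends
sc=[(270-50,187)]
a=cv2.imread('pics/scene0.png');cv2.imwrite('pics/c3.png',cv2.resize(a[170:235,180:260],None,fx=7,fy=7,interpolation=2))
b=cv2.imread('pics/side0.png');cv2.imwrite('pics/c4.png',cv2.resize(b[250:295,220:290],None,fx=8,fy=8,interpolation=2))
E
```

```text
+y-x [0.405 0.474 0.023] 0.0017
+y+x [0.583 0.499 0.021] 0.0032
-y+x [ 0.671 -0.124  0.017] 0.002
-y-x side z.03 [ 0.493 -0.161  0.03 ]
handle top [0.5598 0.0217 0.1809] 0.0020103441841573095
yaw of bay y (deg from +y) 8.078397589770965 0.6291805482385341
8.198563161002323 0.17956519363076318
```

View pics/c3.png

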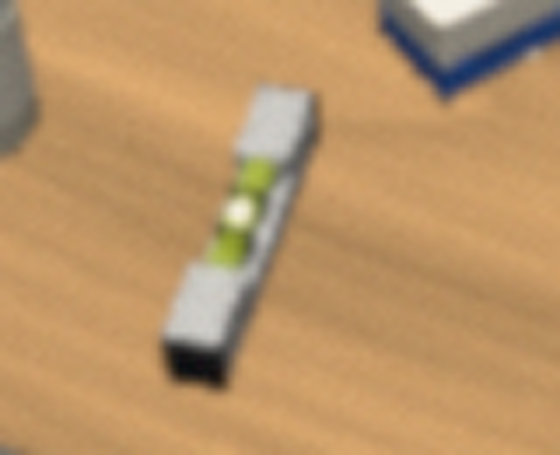

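View pics/c4.png

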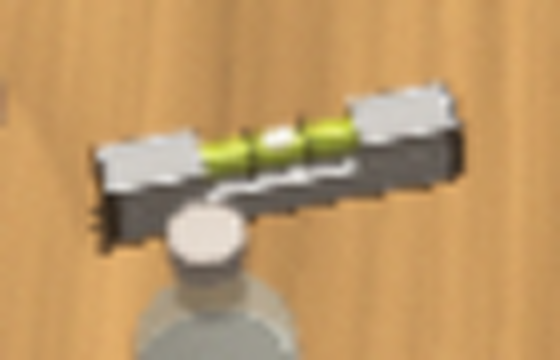

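```bash
cat >> h.py <<'E'
def Ry(yaw):  # tool down, tool y at angle yaw
    y=np.array([np.cos(yaw),np.sin(yaw),0]);z=np.array([0,0,-1.]);return np.c_[np.cross(y,z),y,z]
def plan(target,yawdeg,n,p0=None,R0=None,vz=None):
    p,R=pose() if p0 is None else (np.array(p0),R0)
    from scipy.spatial.transform import Rotation as T
    w=T.from_matrix(R.T@Ry(np.radians(yawdeg))).as_rotvec(degrees=True)/n
    dp=(np.array(target)-p)/n
    print('row turn',w.round(2),'row mm',np.linalg.norm(dp)*1e3)
    w=w.round(2)
    for i in range(n):
        want=np.array(p0 if p0 is not None else pose()[0])+dp*(i+1)
        s=(R.T@(want-p)).round(3); p=p+R@s
        print([s.tolist(),w.tolist()]); R=R@T.from_rotvec(w,degrees=True).as_matrix()
E
python3 - <<'E'
from h import *
S=lambda u,v:ray('scene',180+u/7,170+v/7); D=lambda u,v:ray('side',220+u/8,250+v/8)
a,e1=tri(S(285,92),D(100,170));b,e2=tri(S(198,338),D(450,103))
print(a.round(3),e1,b.round(3),e2,((a+b)/2).round(4),np.linalg.norm(b-a),np.degrees(np.arctan2(*(b-a)[1::-1])))
for f in ('side','scene'):
  pass
print([onz('side',220+x/8,250+y/8,.034).round(4) for x,y in ((100,170),(450,103))],[onz('scene',180+x/7,170+y/7,.034).round(4) for x,y in ((285,92),(198,338))])
plan([0.560,0.022,0.375],98.1,12)
E
```

```text
[ 0.404 -0.43   0.03 ] 0.0019664362058479648 [ 0.549 -0.391  0.031] 0.0027806579283796776 [ 0.4765 -0.4108  0.0305] 0.14937877928999965 15.182702013979352
[array([ 0.404 , -0.4326,  0.034 ]), array([ 0.5499, -0.395 ,  0.034 ])] [array([ 0.4081, -0.4286,  0.034 ]), array([ 0.5491, -0.3892,  0.034 ])]
row turn [-0.   -0.   -2.87] row mm 47.31546613349093
[[-0.041, -0.023, 0.002], [-0.0, -0.0, -2.87]]
[[-0.04, -0.026, 0.003], [-0.0, -0.0, -2.87]]
[[-0.038, -0.027, 0.002], [-0.0, -0.0, -2.87]]
[[-0.037, -0.03, 0.003], [-0.0, -0.0, -2.87]]
[[-0.036, -0.031, 0.002], [-0.0, -0.0, -2.87]]
[[-0.034, -0.033, 0.003], [-0.0, -0.0, -2.87]]
[[-0.032, -0.034, 0.002], [-0.0, -0.0, -2.87]]
[[-0.03, -0.037, 0.003], [-0.0, -0.0, -2.87]]
[[-0.029, -0.037, 0.002], [-0.0, -0.0, -2.87]]
[[-0.027, -0.039, 0.003], [-0.0, -0.0, -2.87]]
[[-0.024, -0.04, 0.002], [-0.0, -0.0, -2.87]]
[[-0.023, -0.042, 0.002], [-0.0, -0.0, -2.87]]
```

What could be taken for the level, in the scene image: (158,154) at y=-0.70, (215,149) at y=-0.525, and (214,203) at y=-0.411. The farthest to the robot's left has the largest y, so I take (214,203). The close crop shows a grey bar with a green vial and a white bubble. First I move to the guard handle.

>>> {"api": "carry_out", "payload": {
  "moves": [
    [[-0.041,-0.023,0.002],[0,0,-2.87],0.0854],
    [[-0.04,-0.026,0.003],[0,0,-2.87],0.0854],
    [[-0.038,-0.027,0.002],[0,0,-2.87],0.0854],
    [[-0.037,-0.03,0.003],[0,0,-2.87],0.0854],
    [[-0.036,-0.031,0.002],[0,0,-2.87],0.0854],
    [[-0.034,-0.033,0.003],[0,0,-2.87],0.0854],
    [[-0.032,-0.034,0.002],[0,0,-2.87],0.0854],
    [[-0.03,-0.037,0.003],[0,0,-2.87],0.0854],
    [[-0.029,-0.037,0.002],[0,0,-2.87],0.0854],
    [[-0.027,-0.039,0.003],[0,0,-2.87],0.0854]
  ],
  "force": 30
}}

```text
time_s: 1.15
tcp_pos: [0.5085, 0.0988, 0.3796]
orientation: [[-0.999, -0.043, -0.0], [-0.043, 0.999, 0.0], [0.0, 0.0, -1.0]]
ft_force: [1.2, 0.6, -0.8]
opening: 0.0853
```

```bash
python3 - <<'E'
from h import *
P=pose();print(P[0].round(4),np.degrees(np.arctan2(P[1][1,1],P[1][0,1])))
plan([0.560,0.022,0.342],98.1,3)
im=ctrl.get_image('wrist');cv2.imwrite('pics/w1.png',im)
np.savez('w1',p=P[0],R=P[1])
E
```

```text
[0.5085 0.0988 0.3796] 92.46106508028566
row turn [ 0.    0.   -1.88] row mm 33.27968454359289
[[-0.016, -0.026, 0.013], [0.0, 0.0, -1.88]]
[[-0.015, -0.027, 0.012], [0.0, 0.0, -1.88]]
[[-0.014, -0.027, 0.013], [0.0, 0.0, -1.88]]
```

View pics/w1.png

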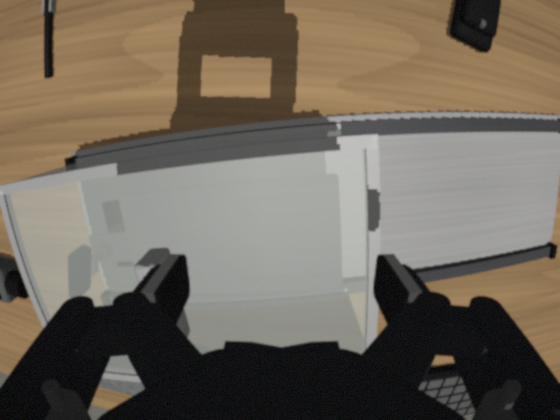

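>>> {"api": "carry_out", "payload": {
  "moves": [
    [[-0.017,-0.027,0],[0,0,-1.9],0.0854],
    [[-0.015,-0.027,0],[0,0,-1.9],0.0854],
    [[-0.014,-0.027,0],[0,0,-1.9],0.0854],
    [[0,0,0],[0,0,0],0.0854],
    [[0,0,0.019],[0,0,0],0.0854],
    [[0,0,0.019],[0,0,0],0.0854],
    [[0,0,0],[0,0,0],0.0],
    [[0,0,0],[0,0,0],0.0],
    [[0,0,0],[0,0,0],0.0],
    [[0,0,0],[0,0,0],0.0]
  ],
  "force": 30
}}

```text
time_s: 2.2
tcp_pos: [0.5596, 0.0234, 0.3427]
orientation: [[-0.99, -0.14, 0.002], [-0.14, 0.99, -0.0], [-0.002, -0.001, -1.0]]
ft_force: [0.9, -0.1, 0.6]
opening: 0.0284
```

```bash
python3 - <<'E'
from h import *
print({k:np.round(v,3).tolist() for k,v in ctrl.state().items()})
cv2.imwrite('pics/s2.png',np.hstack([cv2.resize(ctrl.get_image('scene')[150:360,220:420],None,fx=2,fy=2,),cv2.resize(ctrl.get_image('side')[60:270,180:380],None,fx=2,fy=2)]))
E
```

```text
{'time_s': 2.2, 'joint_pos': [-0.17, 0.449, 1.373, 0.0, 1.318, -1.881], 'joint_velocities': [-0.001, 0.003, 0.004, 0.002, -0.005, -0.001], 'effort': [0.037, -46.766, -21.497, 0.001, 0.004, 0.004], 'tcp_pos': [0.56, 0.023, 0.343], 'orientation': [[-0.99, -0.14, 0.002], [-0.14, 0.99, -0.0], [-0.002, -0.001, -1.0]], 'ft_force': [0.89, -0.056, 0.615], 'torque': [0.004, 0.003, 0.048], 'opening': 0.028}
```

View pics/s2.png

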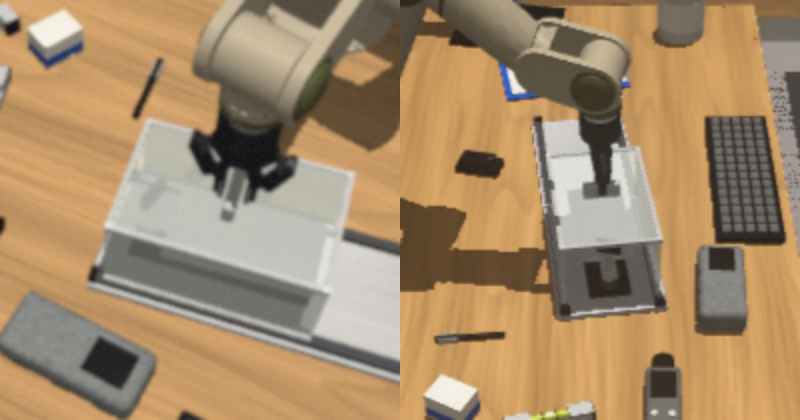

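>>> {"api": "carry_out", "payload": {
  "moves": [
    [[0,0,0],[0,0,0],0.0],
    [[0,0,0],[0,0,0],0.0],
    [[0,0.02,0],[0,0,0],0.0],
    [[0,0.04,0],[0,0,0],0.0],
    [[0,0.045,0],[0,0,0],0.0],
    [[0,0.045,0],[0,0,0],0.0],
    [[0,0.045,0],[0,0,0],0.0],
    [[0,0.045,0],[0,0,0],0.0],
    [[0,0.04,0],[0,0,0],0.0],
    [[0,0.015,0],[0,0,0],0.0]
  ],
  "force": 30
}}

```text
time_s: 3.3
tcp_pos: [0.5179, 0.3182, 0.3426]
orientation: [[-0.99, -0.143, 0.004], [-0.143, 0.99, 0.001], [-0.004, 0.001, -1.0]]
ft_force: [3.5, -2.3, 5.0]
opening: 0.0156
```

>>> {"api": "carry_out", "payload": {
  "moves": [
    [[0,0.006,0],[0,0,0],0.0],
    [[0,0.004,0],[0,0,0],0.0],
    [[0,0.003,0],[0,0,0],0.0],
    [[0,0.002,0],[0,0,0],0.0],
    [[0,0.002,0],[0,0,0],0.0],
    [[0,0,0],[0,0,0],0.0],
    [[0,0,0],[0,0,0],0.0],
    [[0,0,0],[0,0,0],0.0],
    [[0,0,0],[0,0,0],0.0],
    [[0,0,0],[0,0,0],0.0]
  ]
}}

```text
time_s: 4.3
tcp_pos: [0.5168, 0.3295, 0.3425]
orientation: [[-0.99, -0.138, 0.001], [-0.138, 0.99, -0.006], [-0.001, -0.006, -1.0]]
ft_force: [2.0, -15.6, 7.6]
opening: 0.0157
```

```bash
python3 - <<'E'
from h import *
P=pose();np.savez('w2',p=P[0],R=P[1]);cv2.imwrite('pics/w2.png',ctrl.get_image('wrist'))
cv2.imwrite('pics/sc3.png',ctrl.get_image('scene'));cv2.imwrite('pics/sd3.png',ctrl.get_image('side'))
a=cv2.imread('pics/sc3.png');b=cv2.imread('pics/sd3.png')
cv2.imwrite('pics/s3.png',np.hstack([cv2.resize(a[180:360,250:510],None,fx=1.7,fy=1.7,interpolation=2),cv2.resize(b[90:270,210:390],None,fx=1.7,fy=1.7,interpolation=2)]))
E
```

```text
(no output)
```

View pics/s3.png

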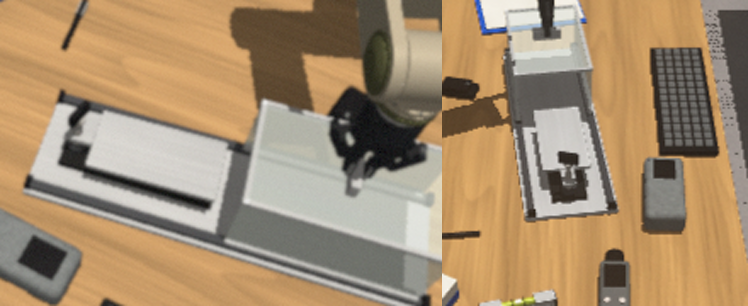

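View pics/w2.png

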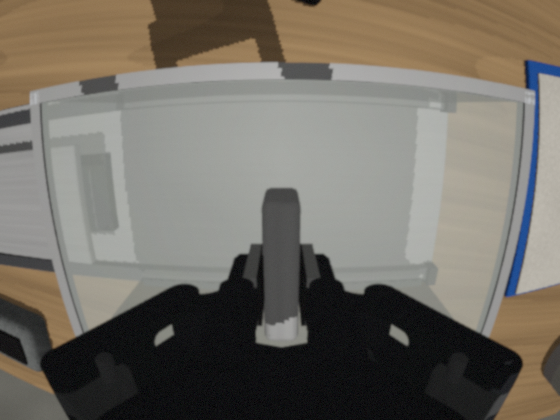

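```bash
python3 - <<'E'
from h import *
print(tri(ray('scene',168,152),ray('side',246,281)))
print('bottle base side', onz('side',247,316,.0), onz('scene',175,190,0))
p=np.array([0.5168,0.3295,0.3425])
print(proj('scene',[.4765,-.411,.034]),proj('side',[.4765,-.411,.034]))
# knob / shelf
bo=np.array([.540,.166]);yh=np.array([-.141,.990])
plan([0.4765,-0.411,0.36],105.2,16,np.r_[p[:2],0.39],pose()[1])
E
```

```text
(array([ 0.46381032, -0.57117893,  0.1592938 ]), np.float64(0.0031510456310717035))
bottle base side [ 4.60302301e-01 -5.87014846e-01 -2.22044605e-16] [ 0.47863426 -0.56620791  0.        ]
[214.4546028  199.49987684] [254.42812156 266.3947401 ]
row turn [-0.02  0.   -0.45] row mm 46.387647365705014
[[0.009, -0.045, 0.002], [-0.02, 0.0, -0.45]]
[[0.009, -0.046, 0.002], [-0.02, 0.0, -0.45]]
[[0.01, -0.045, 0.002], [-0.02, 0.0, -0.45]]
[[0.01, -0.045, 0.002], [-0.02, 0.0, -0.45]]
[[0.01, -0.046, 0.002], [-0.02, 0.0, -0.45]]
[[0.011, -0.045, 0.003], [-0.02, 0.0, -0.45]]
[[0.011, -0.045, 0.002], [-0.02, 0.0, -0.45]]
[[0.011, -0.045, 0.002], [-0.02, 0.0, -0.45]]
[[0.012, -0.045, 0.002], [-0.02, 0.0, -0.45]]
[[0.012, -0.044, 0.002], [-0.02, 0.0, -0.45]]
[[0.012, -0.045, 0.002], [-0.02, 0.0, -0.45]]
[[0.013, -0.045, 0.002], [-0.02, 0.0, -0.45]]
[[0.013, -0.044, 0.001], [-0.02, 0.0, -0.45]]
[[0.014, -0.044, 0.002], [-0.02, 0.0, -0.45]]
[[0.013, -0.045, 0.002], [-0.02, 0.0, -0.45]]
[[0.015, -0.044, 0.002], [-0.02, 0.0, -0.45]]
```

>>> {"api": "carry_out", "payload": {
  "moves": [
    [[0,0,0],[0,0,0],0.06],
    [[0,0,0],[0,0,0],0.06],
    [[0,0,0],[0,0,0],0.06],
    [[0,0,0],[0,0,0],0.06],
    [[0,0,-0.025],[0,0,0],0.06],
    [[0,0,-0.03],[0,0,0],0.06],
    [[0.01,-0.045,0.002],[0,0,-0.45],0.06],
    [[0.01,-0.045,0.002],[0,0,-0.45],0.06],
    [[0.01,-0.045,0.002],[0,0,-0.45],0.06],
    [[0.01,-0.045,0.002],[0,0,-0.45],0.06]
  ]
}}

```text
time_s: 5.45
tcp_pos: [0.5031, 0.1468, 0.3887]
orientation: [[-0.985, -0.172, 0.0], [-0.172, 0.985, 0.0], [-0.0, 0.0, -1.0]]
ft_force: [0.3, -0.4, -0.1]
opening: 0.06
```

>>> {"api": "carry_out", "payload": {
  "moves": [
    [[0.01,-0.045,0.002],[0,0,-0.45],0.06],
    [[0.011,-0.045,0.002],[0,0,-0.45],0.06],
    [[0.011,-0.045,0.002],[0,0,-0.45],0.06],
    [[0.011,-0.045,0.002],[0,0,-0.45],0.06],
    [[0.012,-0.045,0.002],[0,0,-0.45],0.06],
    [[0.012,-0.045,0.002],[0,0,-0.45],0.06],
    [[0.012,-0.045,0.002],[0,0,-0.45],0.06],
    [[0.012,-0.04,0.002],[0,0,-0.45],0.06],
    [[0.012,-0.03,0.002],[0,0,-0.45],0.06],
    [[0,0,0],[0,0,0],0.06]
  ]
}}

```text
time_s: 6.45
tcp_pos: [0.4795, -0.2531, 0.37]
orientation: [[-0.972, -0.237, -0.001], [-0.237, 0.972, -0.0], [0.001, -0.0, -1.0]]
ft_force: [1.3, -0.1, 0.3]
opening: 0.0597
```

```bash
python3 - <<'E'
from h import *
P=pose();np.savez('w3',p=P[0],R=P[1]);cv2.imwrite('pics/w3.png',ctrl.get_image('wrist'));print(P[0].round(4),np.degrees(np.arctan2(P[1][1,1],P[1][0,1])))
print(proj('wrist',[.4765,-.411,.034],P))
plan([0.4765,-0.411,0.23],105.2,4)
E
```

```text
[ 0.4795 -0.2531  0.37  ] 103.69439001037038
[129.66758285 149.9045628 ]
row turn [ 0.01 -0.01 -0.36] row mm 53.14801036926738
[[0.01, -0.039, 0.035], [0.01, -0.01, -0.36]]
[[0.011, -0.038, 0.035], [0.01, -0.01, -0.36]]
[[0.011, -0.039, 0.035], [0.01, -0.01, -0.36]]
[[0.011, -0.038, 0.035], [0.01, -0.01, -0.36]]
```

View pics/w3.png

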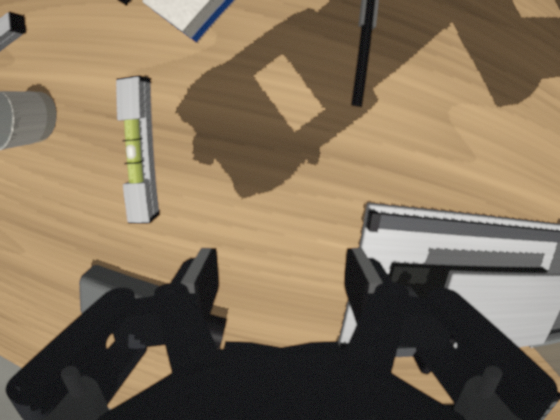

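```bash
python3 - <<'E'
from h import *
d=np.load('w3.npz');P=(d['p'],d['R'])
a,b,c=[onz('wrist',*q,.034,P) for q in [(130,79),(137,221),(133,151)]]
print(a,b,(a+b)/2,c,np.linalg.norm(a-b),np.degrees(np.arctan2(*(b-a)[1::-1])))
t=(a+b)/2;y=np.degrees(np.arctan2(*(b-a)[1::-1]))+90
plan([t[0],t[1],0.25],y,4)
E
```

```text
[ 0.40620352 -0.42484118  0.034     ] [ 0.5493716  -0.39286329  0.034     ] [ 0.47778756 -0.40885224  0.034     ] [ 0.47686965 -0.40702579  0.034     ] 0.14669589629999538 12.590862888170303
row turn [ 0.01 -0.01  0.29] row mm 49.55914712952682
[[0.01, -0.038, 0.03], [0.01, -0.01, 0.29]]
[[0.009, -0.038, 0.03], [0.01, -0.01, 0.29]]
[[0.01, -0.039, 0.03], [0.01, -0.01, 0.29]]
[[0.009, -0.038, 0.03], [0.01, -0.01, 0.29]]
```

>>> {"api": "carry_out", "payload": {
  "moves": [
    [[0.01,-0.039,0.03],[0,0,0],0.06],
    [[0.01,-0.039,0.03],[0,0,0],0.06],
    [[0.01,-0.039,0.03],[0,0,0],0.06],
    [[0.01,-0.037,0.03],[0,0,0],0.06],
    [[0,0,0.02],[0,0,0],0.06],
    [[0,0,0.025],[0,0,0],0.06],
    [[0,0,0.02],[0,0,0],0.06],
    [[0,0,0],[0,0,0],0.0],
    [[0,0,0],[0,0,0],0.0],
    [[0,0,0],[0,0,0],0.0]
  ],
  "force": 40
}}

```text
time_s: 7.5
tcp_pos: [0.4788, -0.4082, 0.1876]
orientation: [[-0.971, -0.241, 0.001], [-0.241, 0.971, -0.002], [-0.001, -0.002, -1.0]]
ft_force: [0.5, -0.2, -1.4]
opening: 0.0244
```

>>> {"api": "carry_out", "payload": {
  "moves": [
    [[0,0,0],[0,0,0],0.0],
    [[0,0,0],[0,0,0],0.0],
    [[0,0,0],[0,0,0],0.0],
    [[0,0,0],[0,0,0],0.0],
    [[0,0,-0.02],[0,0,0],0.0],
    [[0,0,-0.04],[0,0,0],0.0],
    [[0,0,-0.04],[0,0,0],0.0],
    [[0,0,-0.03],[0,0,0],0.0],
    [[0,0,0],[0,0,0],0.0],
    [[0,0,0],[0,0,0],0.0]
  ]
}}

```text
time_s: 8.5
tcp_pos: [0.478, -0.4082, 0.3157]
orientation: [[-0.971, -0.24, -0.001], [-0.24, 0.971, 0.0], [0.0, 0.0, -1.0]]
ft_force: [-0.2, 1.4, -3.9]
opening: 0.024
```

```bash
python3 - <<'E'
from h import *
P=pose();np.savez('w4',p=P[0],R=P[1]);cv2.imwrite('pics/w4.png',ctrl.get_image('wrist'));print(P[0].round(4),np.degrees(np.arctan2(P[1][1,1],P[1][0,1])),ctrl.state()['joint_pos'])
E
```

```text
[ 0.478  -0.4082  0.3157] 103.89950201462075 [-8.94908433e-01  5.88970426e-01  1.20474371e+00 -1.64859341e-04
  1.35063392e+00 -2.70826233e+00]
```

View pics/w4.png

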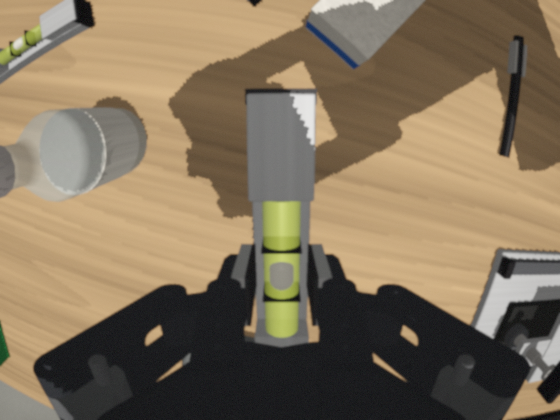

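```bash
python3 - <<'E'
from h import *
a=ctrl.get_image('scene');b=ctrl.get_image('side')
cv2.imwrite('pics/c5.png',cv2.resize(a[230:310,255:395],None,fx=5,fy=5,interpolation=2))
cv2.imwrite('pics/c6.png',cv2.resize(b[130:225,245:320],None,fx=6,fy=6,interpolation=2))
E
```

```text
(no output)
```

View pics/c5.png

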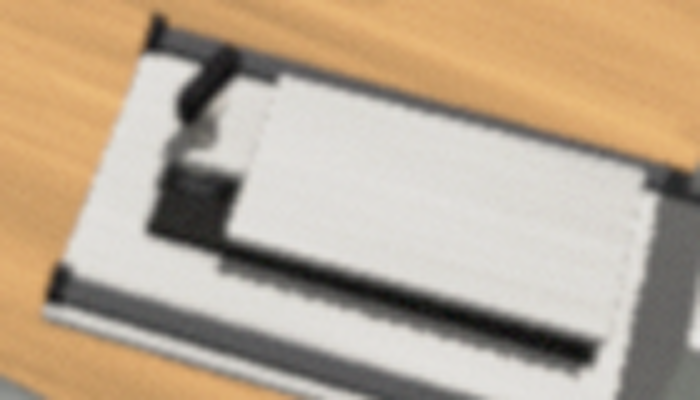

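View pics/c6.png

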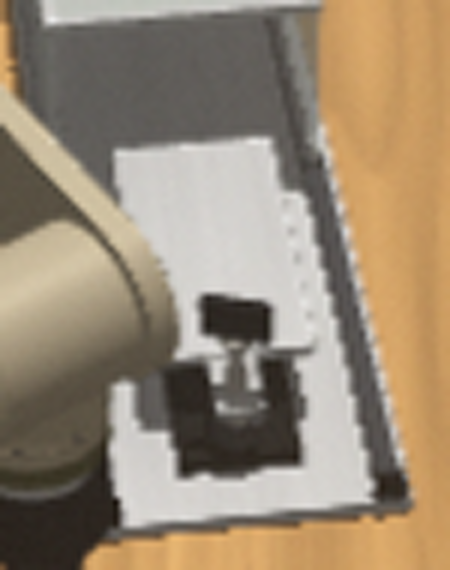

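```bash
python3 - <<'E'
from h import *
C=lambda u,v:(255+u/5,230+v/5); D=lambda u,v:(245+u/6,130+v/6)
c=[onz('scene',*C(*q),z) for q,z in [((283,77),.068),((230,240),.068),((600,342),.076),((643,173),.076)]]
print(np.round(c,3)); m=np.mean(c,0);print(m)
print(np.linalg.norm(c[0]-c[1]),np.linalg.norm(c[1]-c[2]),np.linalg.norm(c[3]-c[0]))
yd=(c[2]+c[3]-c[0]-c[1]);print('yaw',np.degrees(np.arctan2(-yd[0],yd[1])))
s=[onz('side',*D(*q),z) for q,z in [((118,152),.076),((272,138),.076),((310,350),.068)]]
print(np.round(s,3),(s[0]+s[2])/2)
print('wing top scene',onz('scene',*C(188,95),.134),onz('scene',*C(225,52),.134))
print('wing top side',onz('side',*D(204,297),.134),onz('side',*D(270,305),.134))
t=m
b=np.array([.540,.166]);yh=np.array([-.141,.99]);print('pred shelf',b-yh*.115,'foot',b-.25*yh)
E
```

```text
[[ 0.518 -0.058  0.068]
 [ 0.629 -0.041  0.068]
 [ 0.601  0.159  0.076]
 [ 0.492  0.147  0.076]]
[0.55975402 0.05173689 0.072     ]
0.11165369674983149 0.20248994749244706 0.20674899278053807
yaw 7.709133348959564
[[ 0.492  0.14   0.076]
 [ 0.596  0.155  0.076]
 [ 0.621 -0.053  0.068]] [0.5564997  0.04327287 0.072     ]
wing top scene [ 0.59393462 -0.08550414  0.134     ] [ 0.55978233 -0.07943812  0.134     ]
wing top side [ 0.55498261 -0.07810538  0.134     ] [ 0.59565825 -0.08555705  0.134     ]
pred shelf [0.556215 0.05215 ] foot [ 0.57525 -0.0815 ]
```

```bash
python3 - <<'E'
from h import *
plan([0.558,0.0435,0.35],8.0,12)
E
```

```text
row turn [ 0.01 -0.02  7.99] row mm 38.354292234192606
[[-0.016, 0.035, -0.003], [0.01, -0.02, 7.99]]
[[-0.01, 0.037, -0.003], [0.01, -0.02, 7.99]]
[[-0.005, 0.038, -0.003], [0.01, -0.02, 7.99]]
[[-0.0, 0.038, -0.003], [0.01, -0.02, 7.99]]
[[0.005, 0.038, -0.003], [0.01, -0.02, 7.99]]
[[0.01, 0.037, -0.002], [0.01, -0.02, 7.99]]
[[0.016, 0.034, -0.003], [0.01, -0.02, 7.99]]
[[0.02, 0.033, -0.003], [0.01, -0.02, 7.99]]
[[0.025, 0.029, -0.003], [0.01, -0.02, 7.99]]
[[0.028, 0.026, -0.003], [0.01, -0.02, 7.99]]
[[0.032, 0.021, -0.003], [0.01, -0.02, 7.99]]
[[0.034, 0.017, -0.003], [0.01, -0.02, 7.99]]
```

>>> {"api": "carry_out", "payload": {
  "moves": [
    [[-0.016,0.035,-0.01],[0,0,8],0.0],
    [[-0.01,0.037,-0.01],[0,0,8],0.0],
    [[-0.005,0.038,-0.01],[0,0,8],0.0],
    [[0,0.038,-0.004],[0,0,8],0.0],
    [[0.005,0.038,0],[0,0,8],0.0],
    [[0.01,0.037,0],[0,0,8],0.0],
    [[0.016,0.034,0],[0,0,8],0.0],
    [[0.02,0.033,0],[0,0,8],0.0],
    [[0.025,0.029,0],[0,0,8],0.0],
    [[0.028,0.026,0],[0,0,8],0.0]
  ]
}}

```text
time_s: 9.65
tcp_pos: [0.5455, -0.0305, 0.3489]
orientation: [[-0.4, 0.917, -0.002], [0.917, 0.4, 0.001], [0.001, -0.002, -1.0]]
ft_force: [0.1, -0.5, -2.8]
opening: 0.024
```

>>> {"api": "carry_out", "payload": {
  "moves": [
    [[0.032,0.021,0],[0,0,8],0.0],
    [[0.034,0.017,0],[0,0,8],0.0],
    [[0,0,0],[0,1,0],0.0],
    [[0,0,0],[0,1,0],0.0],
    [[0,0,0],[0,0,0],0.0],
    [[0,0,0],[0,0,0],0.0],
    [[0,0,0],[0,0,0],0.0],
    [[0,0,0],[0,0,0],0.0],
    [[0,0,0],[0,0,0],0.0],
    [[0,0,0],[0,0,0],0.0]
  ]
}}

```text
time_s: 10.65
tcp_pos: [0.5587, 0.043, 0.3501]
orientation: [[-0.137, 0.991, -0.005], [0.99, 0.137, 0.035], [0.035, 0.0, -0.999]]
ft_force: [-0.6, -0.7, -2.9]
opening: 0.0242
```

```bash
python3 - <<'E'
from h import *
P=pose();R=P[1];print(P[0].round(4),np.degrees(np.arctan2(R[1,1],R[0,1])),R.round(3),ctrl.state()['ft_force'])
L=P[0]+R@[0,0,.1876];print('level bottom',L.round(4))
a=ctrl.get_image('scene');b=ctrl.get_image('side')
cv2.imwrite('pics/s5.png',np.hstack([cv2.resize(a[180:320,240:420],None,fx=2.5,fy=2.5,interpolation=2),cv2.resize(b[90:230,230:360],None,fx=2.5,fy=2.5,interpolation=2)]))
E
```

```text
[0.5587 0.043  0.3501] 7.897173849427212 [[-0.137  0.991 -0.005]
 [ 0.99   0.137  0.035]
 [ 0.035  0.    -0.999]] [-0.57093458 -0.65111177 -2.92641332]
level bottom [0.5578 0.0495 0.1626]
```

View pics/s5.png

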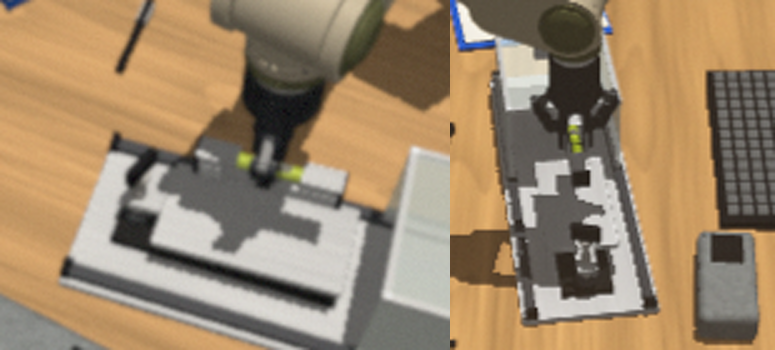

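>>> {"api": "carry_out", "payload": {
  "moves": [
    [[-0.001,0,0.02],[0,0,0],0.0],
    [[-0.001,0,0.025],[0,0,0],0.0],
    [[-0.001,0,0.02],[0,0,0],0.0],
    [[0,0,0.01],[0,0,0],0.0],
    [[0,0,0.005],[0,0,0],0.0],
    [[0,0,0.004],[0,0,0],0.0],
    [[0,0,0.003],[0,0,0],0.0],
    [[0,0,0.002],[0,0,0],0.0],
    [[0,0,0],[0,0,0],0.0],
    [[0,0,0],[0,0,0],0.0]
  ]
}}

```text
time_s: 11.75
tcp_pos: [0.5588, 0.0432, 0.2614]
orientation: [[-0.137, 0.99, -0.004], [0.99, 0.138, 0.034], [0.035, 0.001, -0.999]]
ft_force: [-0.5, -0.5, -2.7]
opening: 0.024
```

```bash
python3 - <<'E'
from h import *
P=pose();R=P[1];print(ctrl.state()['ft_force'],ctrl.state()['torque'])
L=P[0]+R@[0,0,.1876];print('level bottom',L.round(4))
a=ctrl.get_image('scene');b=ctrl.get_image('side')
cv2.imwrite('pics/s6.png',np.hstack([cv2.resize(a[180:320,240:420],None,fx=2.5,fy=2.5,interpolation=2),cv2.resize(b[90:230,230:360],None,fx=2.5,fy=2.5,interpolation=2)]))
E
```

```text
[-0.49115924 -0.47204119 -2.65717662] [ 0.02321772 -0.00707133  0.00852415]
level bottom [0.558  0.0497 0.0739]
```

View pics/s6.png

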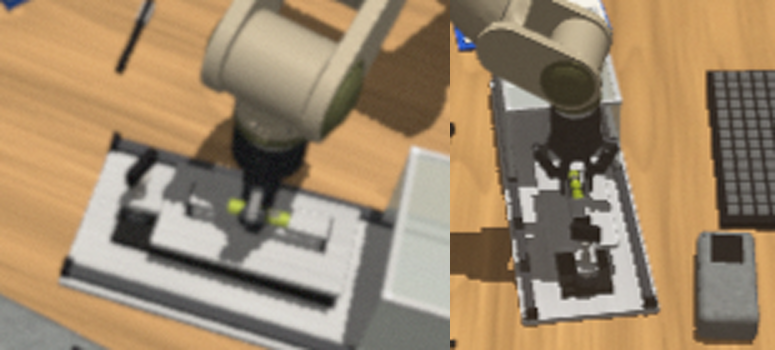

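>>> {"api": "carry_out", "payload": {
  "moves": [
    [[0,0,0.001],[0,0,0],0.0],
    [[0,0,0.001],[0,0,0],0.0],
    [[0,0,0.001],[0,0,0],0.0],
    [[0,0,0.001],[0,0,0],0.0],
    [[0,0,0],[0,0,0],0.0],
    [[0,0,0],[0,0,0],0.0],
    [[0,0,0],[0,0,0],0.0],
    [[0,0,0],[0,0,0],0.0],
    [[0,0,0],[0,0,0],0.0],
    [[0,0,0],[0,0,0],0.0]
  ]
}}

```text
time_s: 12.85
tcp_pos: [0.5587, 0.0434, 0.2572]
orientation: [[-0.137, 0.99, -0.004], [0.99, 0.138, 0.034], [0.035, 0.0, -0.999]]
ft_force: [-0.2, -0.6, 3.5]
opening: 0.0241
```

>>> {"api": "carry_out", "payload": {
  "moves": [
    [[0,0,0],[0,0,0],0.05],
    [[0,0,0],[0,0,0],0.05],
    [[0,0,0],[0,0,0],0.05],
    [[0,0,-0.005],[0,0,0],0.05],
    [[0,0,-0.02],[0,0,0],0.05],
    [[0,0,-0.03],[0,0,0],0.05],
    [[0,0,-0.03],[0,-1,0],0.05],
    [[0,0,0],[0,-1,-8],0.05],
    [[0,0,0],[0,0,-8],0.05],
    [[0,0,0],[0,0,-8],0.05]
  ]
}}

```text
time_s: 13.85
tcp_pos: [0.559, 0.0405, 0.3425]
orientation: [[-0.533, 0.846, 0.002], [0.846, 0.533, 0.0], [-0.001, 0.002, -1.0]]
ft_force: [-0.8, 0.4, -0.6]
opening: 0.0503
```

```bash
python3 - <<'E'
from h import *
P=pose();R=P[1];print(P[0].round(4),np.degrees(np.arctan2(R[1,1],R[0,1])))
plan([0.576,-0.082,0.345],79.5,6)
cv2.imwrite('pics/w7.png',ctrl.get_image('wrist'))
np.savez('w7',p=P[0],R=P[1])
E
```

```text
[0.559  0.0405 0.3425] 32.23852830187137
row turn [ 0.01  0.01 -7.88] row mm 20.62085129705719
[[-0.019, -0.008, -0.0], [0.01, 0.01, -7.88]]
[[-0.017, -0.011, -0.001], [0.01, 0.01, -7.88]]
[[-0.016, -0.014, -0.0], [0.01, 0.01, -7.88]]
[[-0.014, -0.015, -0.001], [0.01, 0.01, -7.88]]
[[-0.011, -0.017, -0.0], [0.01, 0.01, -7.88]]
[[-0.009, -0.019, -0.0], [0.01, 0.01, -7.88]]
```

View pics/w7.png

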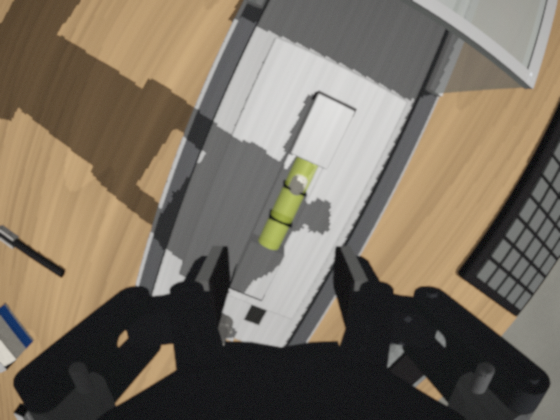

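>>> {"api": "carry_out", "payload": {
  "moves": [
    [[-0.019,-0.008,0],[0,0,-7.9],0.05],
    [[-0.017,-0.011,0],[0,0,-7.9],0.05],
    [[-0.016,-0.014,0],[0,0,-7.9],0.05],
    [[-0.014,-0.015,0],[0,0,-7.9],0.05],
    [[-0.011,-0.017,0],[0,0,-7.9],0.05],
    [[-0.009,-0.019,0],[0,0,-7.9],0.05],
    [[0,0,0],[0,0,0],0.05],
    [[0,0,0],[0,0,0],0.05],
    [[0,0,0],[0,0,0],0.05],
    [[0,0,0],[0,0,0],0.05]
  ]
}}

```text
time_s: 14.9
tcp_pos: [0.5749, -0.0816, 0.3421]
orientation: [[-0.982, 0.186, 0.001], [0.186, 0.982, 0.0], [-0.001, 0.001, -1.0]]
ft_force: [-0.4, -0.7, 1.0]
opening: 0.0501
```

```bash
python3 - <<'E'
from h import *
P=pose();R=P[1];print(P[0].round(4),np.degrees(np.arctan2(R[1,1],R[0,1])))
im=ctrl.get_image('wrist');cv2.imwrite('pics/w8.png',im)
np.savez('w8',p=P[0],R=P[1])
print(proj('wrist',[.576,-.082,.134],P))
a=ctrl.get_image('scene');b=ctrl.get_image('side')
cv2.imwrite('pics/s8.png',np.hstack([cv2.resize(a[180:320,240:420],None,fx=2.5,fy=2.5,interpolation=2),cv2.resize(b[90:230,230:360],None,fx=2.5,fy=2.5,interpolation=2)]))
E
```

```text
[ 0.5749 -0.0816  0.3421] 79.25797311285568
[280.23929761 236.92077269]
```

View pics/w8.png

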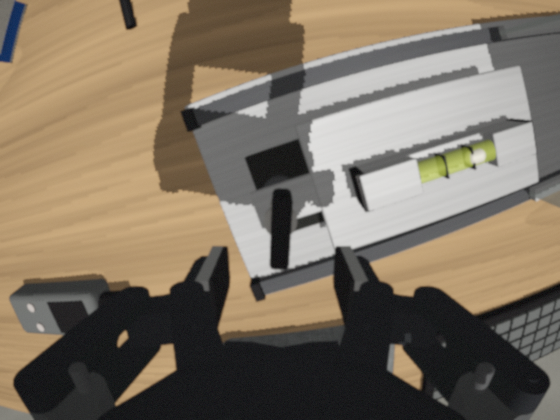

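View pics/s8.png

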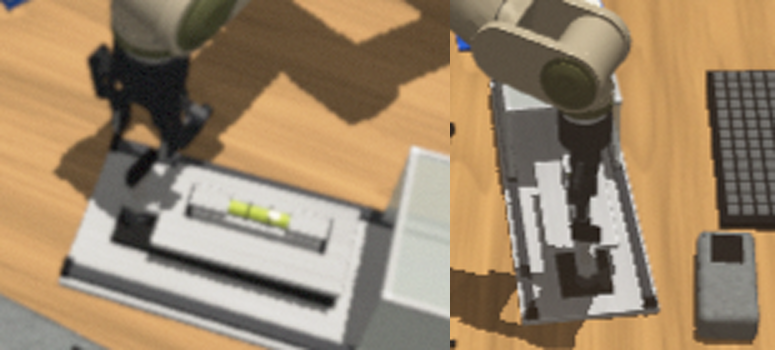

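```bash
python3 - <<'E'
from h import *
d=np.load('w8.npz');P=(d['p'],d['R'])
for q in [(283,190),(281,268),(281,229)]:
  print(q,onz('wrist',*q,.134,P).round(4),onz('wrist',*q,.106,P).round(4))
im=cv2.imread('pics/w8.png');cv2.imwrite('pics/c8.png',cv2.resize(im[130:280,230:350],None,fx=4,fy=4,interpolation=2))
cv2.imwrite('pics/c9.png',cv2.resize(im[110:220,340:540],None,fx=4,fy=4,interpolation=2))
E
```

```text
(283, 190) [ 0.5489 -0.0753  0.134 ] [ 0.5553 -0.0763  0.106 ]
(281, 268) [ 0.5959 -0.0853  0.134 ] [ 0.6098 -0.088   0.106 ]
(281, 229) [ 0.5713 -0.0807  0.134 ] [ 0.5812 -0.0826  0.106 ]
```

View pics/c8.png

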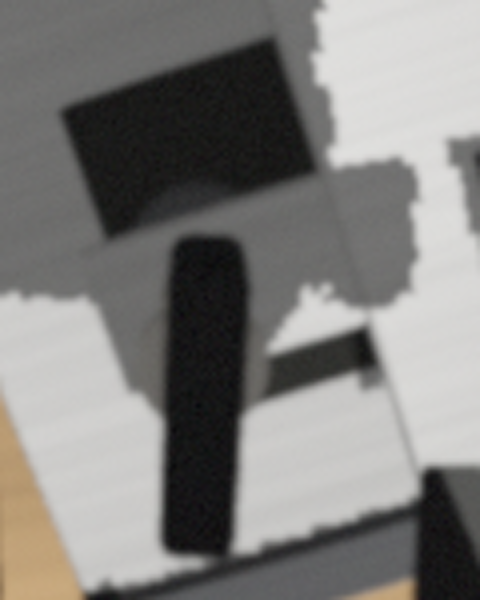

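View pics/c9.png

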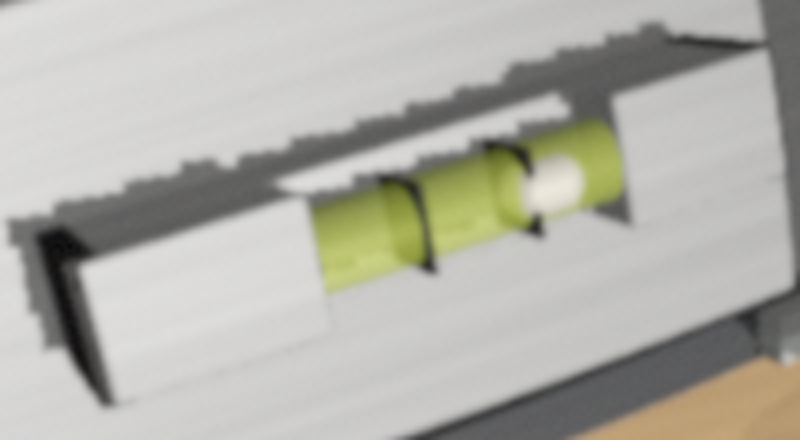

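>>> {"api": "carry_out", "payload": {
  "moves": [
    [[0.001,0,0.02],[0,0,0],0.05],
    [[0.001,0,0.022],[0,0,0],0.05],
    [[0,0,0.02],[0,0,0],0.05],
    [[0,0,0],[0,0,0],0.0],
    [[0,0,0],[0,0,0],0.0],
    [[0,0,0],[0,0,0],0.0],
    [[0,0,0],[0,0,0],0.0],
    [[0,0,0],[0,0,0],0.0],
    [[0,0,0],[0,0,0],0.0],
    [[0,0,0],[0,0,0],0.0]
  ],
  "force": 40
}}

```text
time_s: 16.05
tcp_pos: [0.5732, -0.082, 0.2803]
orientation: [[-0.983, 0.186, 0.002], [0.186, 0.983, 0.0], [-0.002, 0.0, -1.0]]
ft_force: [0.5, 1.4, 0.3]
opening: 0.018
```

```bash
python3 - <<'E'
from h import *
s=ctrl.state();print(s['torque'],s['opening'],s['joint_pos'])
im=ctrl.get_image('wrist');cv2.imwrite('pics/w9.png',im)
E
```

```text
[ 0.07694446 -0.03336371 -0.00509022] 0.017980260804250907 [-3.46605056e-01  5.45197513e-01  1.40258042e+00  7.20806479e-04
  1.19205690e+00 -1.73098113e+00]
```

View pics/w9.png

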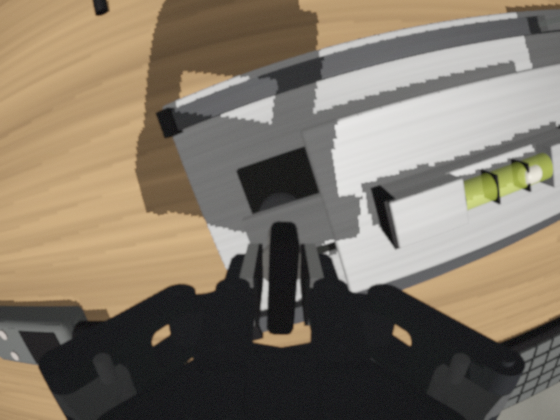

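>>> {"api": "carry_out", "payload": {
  "moves": [
    [[0,0,0],[0,0,0],0.0],
    [[0,0,0],[0,0,0],0.0],
    [[0,0,0],[0,0,5],0.0],
    [[0,0,0],[0,0,7],0.0],
    [[0,0,0],[0,0,7],0.0],
    [[0,0,0],[0,0,7],0.0],
    [[0,0,0],[0,0,7],0.0],
    [[0,0,0],[0,0,5],0.0],
    [[0,0,0],[0,0,0],0.0],
    [[0,0,0],[0,0,0],0.0]
  ]
}}

```text
time_s: 17.1
tcp_pos: [0.5731, -0.0817, 0.28]
orientation: [[-0.662, 0.749, 0.001], [0.749, 0.662, 0.001], [0.0, 0.001, -1.0]]
ft_force: [0.2, 4.5, 1.3]
opening: 0.018
```

>>> {"api": "carry_out", "payload": {
  "moves": [
    [[0,0,0],[0,0,0],0.0],
    [[0,0,0],[0,0,0],0.0],
    [[0,0,0],[0,0,0],0.0],
    [[0,0,0],[0,0,0],0.0],
    [[0,0,0],[0,0,0],0.0],
    [[0,0,0],[0,0,0],0.0],
    [[0,0,0],[0,0,0],0.0],
    [[0,0,0],[0,0,0],0.0],
    [[0,0,0],[0,0,0],0.0],
    [[0,0,0],[0,0,0],0.0]
  ]
}}

```text
time_s: 18.1
tcp_pos: [0.573, -0.0817, 0.2799]
orientation: [[-0.661, 0.75, 0.001], [0.75, 0.661, 0.001], [0.0, 0.001, -1.0]]
ft_force: [-0.9, 5.3, 2.2]
opening: 0.0174
```

```bash
python3 - <<'E'
from h import *
P=pose();R=P[1];print(P[0].round(4),np.degrees(np.arctan2(R[1,1],R[0,1])),ctrl.state()['torque'],ctrl.state()['opening'])
im=ctrl.get_image('wrist');cv2.imwrite('pics/w10.png',im)
a=ctrl.get_image('scene');cv2.imwrite('pics/s10.png',cv2.resize(a[200:320,240:420],None,fx=4,fy=4,interpolation=2))
E
```

```text
[ 0.573  -0.0817  0.2799] 41.40608256341131 [0.95500592 0.07481323 0.14859   ] 0.017441899319860635
```

View pics/w10.png

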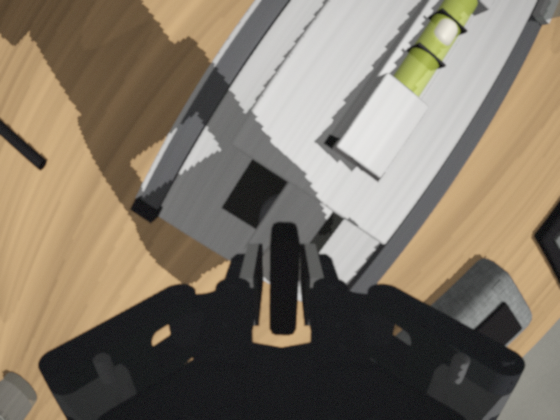

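View pics/s10.png

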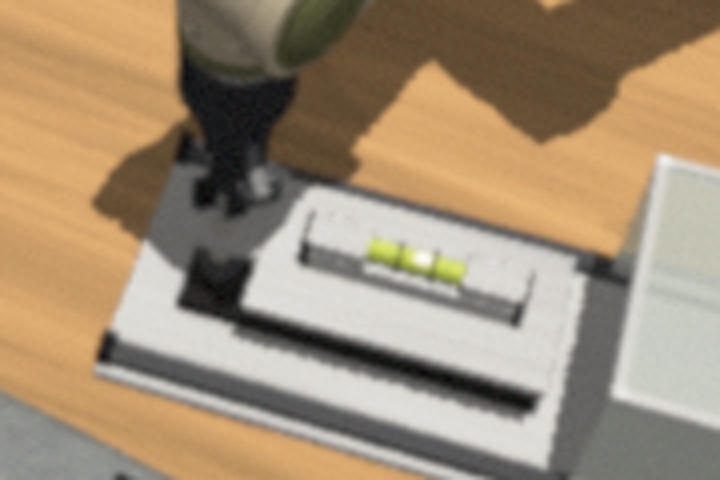

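```bash
python3 - <<'E'
import cv2
im=cv2.imread('pics/w10.png');cv2.imwrite('pics/c10.png',cv2.resize(im[0:110,380:500],None,fx=6,fy=5.4,interpolation=2))
E
```

```text
(no output)
```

View pics/c10.png

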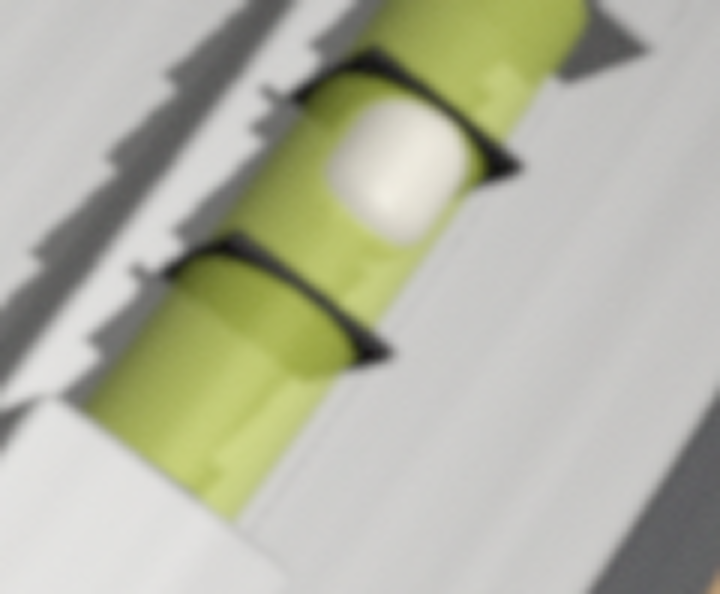

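```bash
cat >> h.py <<'E'
E
python3 - <<'E'
from h import *
P=(np.array([.573,-.0817,.2799]),None);R=Ry(np.radians(41.4));P=(P[0],R)
f=lambda u,v:onz('wrist',380+u/6,v/5.4,.108,P)
a,b,c=f(446,101),f(400,170),f(317,292)
print(np.linalg.norm(a-c)*1e3,np.linalg.norm(b-c)*1e3)
print(np.linalg.norm(f(420,105)-f(385,240)))
E
```

```text
23.471066195209794 14.66128980586586
0.013873828777519807
```

>>> {"api": "carry_out", "payload": {
  "moves": [
    [[0,0,0],[0,0,3.5],0.0],
    [[0,0,0],[0,0,3],0.0],
    [[0,0,0],[0,0,0],0.0],
    [[0,0,0],[0,0,0],0.0],
    [[0,0,0],[0,0,0],0.0],
    [[0,0,0],[0,0,0],0.0],
    [[0,0,0],[0,0,0],0.0],
    [[0,0,0],[0,0,0],0.0],
    [[0,0,0],[0,0,0],0.0],
    [[0,0,0],[0,0,0],0.0]
  ]
}}

```text
time_s: 19.2
tcp_pos: [0.573, -0.0817, 0.2799]
orientation: [[-0.572, 0.82, 0.001], [0.82, 0.572, 0.001], [0.0, 0.001, -1.0]]
ft_force: [-0.0, 5.9, 1.5]
opening: 0.0179
```

>>> {"api": "carry_out", "payload": {
  "moves": [
    [[0,0,0],[0,0,0],0.0],
    [[0,0,0],[0,0,0],0.0],
    [[0,0,0],[0,0,0],0.0],
    [[0,0,0],[0,0,0],0.0],
    [[0,0,0],[0,0,0],0.0],
    [[0,0,0],[0,0,0],0.0],
    [[0,0,0],[0,0,0],0.0],
    [[0,0,0],[0,0,0],0.0],
    [[0,0,0],[0,0,0],0.0],
    [[0,0,0],[0,0,0],0.0]
  ]
}}

```text
time_s: 20.2
tcp_pos: [0.573, -0.0817, 0.28]
orientation: [[-0.572, 0.82, 0.001], [0.82, 0.572, 0.001], [0.0, 0.001, -1.0]]
ft_force: [-0.1, 6.5, 2.1]
opening: 0.0179
```

```bash
python3 - <<'E'
from h import *
P=pose();R=P[1];print(P[0].round(4),np.degrees(np.arctan2(R[1,1],R[0,1])),ctrl.state()['torque'],ctrl.state()['opening'])
im=ctrl.get_image('wrist');cv2.imwrite('pics/w11.png',im);np.savez('w11',p=P[0],R=R)
cv2.imwrite('pics/c11.png',cv2.resize(im[0:100,370:490],None,fx=6,fy=6,interpolation=2))
E
```

```text
[ 0.573  -0.0817  0.28  ] 34.90112766140599 [ 0.98466687 -0.00299297  0.07304922] 0.017913929680782287
```

View pics/c11.png

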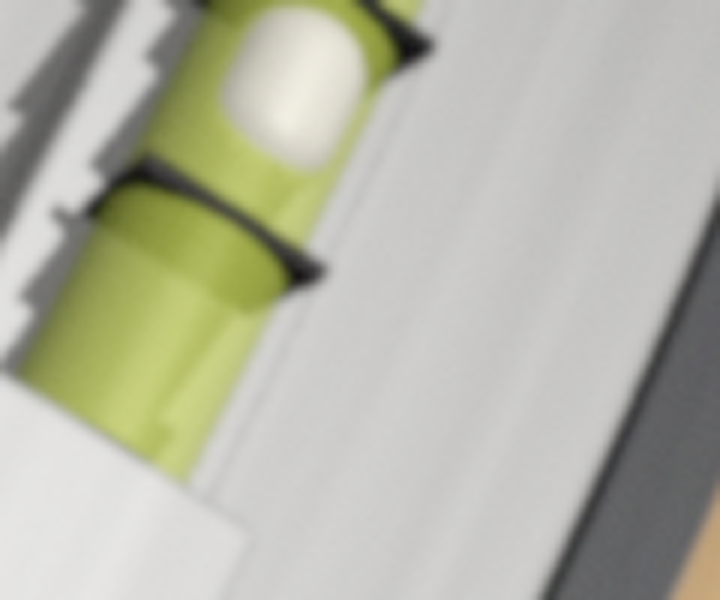

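View pics/w11.png

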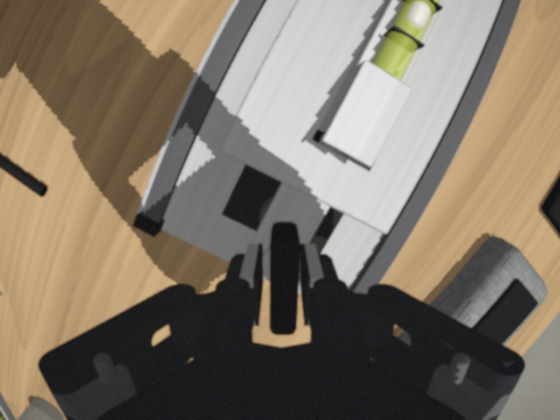

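```bash
python3 - <<'E'
from h import *
yh=np.array([-.139,.990,0])
for n,P,off,sc,pts in [('w10',(np.array([.573,-.0817,.2799]),Ry(np.radians(41.4))),(380,0),(6,5.4),[(520,165),(400,170),(390,352)]),
   ('w11',(np.array([.573,-.0817,.28]),Ry(np.radians(34.9))),(370,0),(6,6),[(432,45),(295,88),(322,270)])]:
  im=cv2.imread(f'pics/{n}.png')
  hsv=cv2.cvtColor(im,cv2.COLOR_BGR2HSV)
  for z in (.105,.109):
    v=[onz('wrist',off[0]+u/sc[0],off[1]+w/sc[1],z,P)@yh*1e3 for u,w in pts]
    m=(v[0]+v[2])/2;print(n,z,np.round(v,1),'spacing',v[0]-v[2],'off',v[1]-m)
E
```

```text
w10 0.105 [-13.7 -22.4 -37.6] spacing 23.86681560117092 off 3.221482846808513
w10 0.109 [-16.2 -24.7 -39.4] spacing 23.197939595949798 off 3.1311996429882605
w11 0.105 [-13.6 -24.7 -37.4] spacing 23.784046665521068 off 0.7276961616052198
w11 0.109 [-16.  -26.8 -39.1] spacing 23.117956974211303 off 0.7073164962577891
```

>>> {"api": "carry_out", "payload": {
  "moves": [
    [[0,0,0],[0,0,0],0.05],
    [[0,0,0],[0,0,0],0.05],
    [[0,0,0],[0,0,0],0.05],
    [[0,0,0],[0,0,0],0.05],
    [[0,0,-0.025],[0,0,0],0.05],
    [[0,0,-0.025],[0,0,0],0.0854],
    [[0,0,-0.025],[0,0,0],0.0854],
    [[0,0,0],[0,0,-7.9],0.0854],
    [[0,0,0],[0,0,-7.9],0.0854],
    [[0,0,0],[0,0,-7.9],0.0854]
  ]
}}

```text
time_s: 21.25
tcp_pos: [0.573, -0.0822, 0.3551]
orientation: [[-0.856, 0.518, 0.001], [0.518, 0.856, -0.0], [-0.001, 0.001, -1.0]]
ft_force: [-0.2, -0.1, -0.2]
opening: 0.0854
```

```bash
python3 - <<'E'
from h import *
P=pose();R=P[1];print(P[0].round(4),np.degrees(np.arctan2(R[1,1],R[0,1])))
plan([0.557,0.050,0.355],98,5)
E
```

```text
[ 0.573  -0.0822  0.3551] 58.832581502891856
row turn [ 0.    0.02 -7.83] row mm 26.62586669837437
[[0.016, 0.021, 0.0], [0.0, 0.02, -7.83]]
[[0.014, 0.023, 0.0], [0.0, 0.02, -7.83]]
[[0.01, 0.025, 0.0], [0.0, 0.02, -7.83]]
[[0.007, 0.025, 0.0], [0.0, 0.02, -7.83]]
[[0.003, 0.027, 0.0], [0.0, 0.02, -7.83]]
```

>>> {"api": "carry_out", "payload": {
  "moves": [
    [[0.016,0.021,0],[0,0,-7.8],0.0854],
    [[0.014,0.023,0],[0,0,-7.8],0.0854],
    [[0.01,0.025,0],[0,0,-7.8],0.0854],
    [[0.007,0.025,0],[0,0,-7.8],0.0854],
    [[0.003,0.027,0],[0,0,-7.8],0.0854],
    [[0,0,0],[0,0,0],0.0854],
    [[0,0,0],[0,0,0],0.0854],
    [[0,0,0],[0,0,0],0.0854],
    [[0,0,0],[0,0,0],0.0854],
    [[0,0,0],[0,0,0],0.0854]
  ]
}}

```text
time_s: 22.25
tcp_pos: [0.5579, 0.0497, 0.3549]
orientation: [[-0.992, -0.129, 0.001], [-0.129, 0.992, 0.0], [-0.001, 0.0, -1.0]]
ft_force: [-0.1, 0.8, -0.6]
opening: 0.0858
```

```bash
python3 - <<'E'
from h import *
P=pose();R=P[1];print(P[0].round(4),np.degrees(np.arctan2(R[1,1],R[0,1])))
im=ctrl.get_image('wrist');cv2.imwrite('pics/w12.png',im);np.savez('w12',p=P[0],R=R)
cv2.imwrite('pics/c12.png',cv2.resize(im[150:290,200:360],None,fx=4.2,fy=4.2,interpolation=2))
E
```

```text
[0.5579 0.0497 0.3549] 97.41384884357267
```

View pics/w12.png

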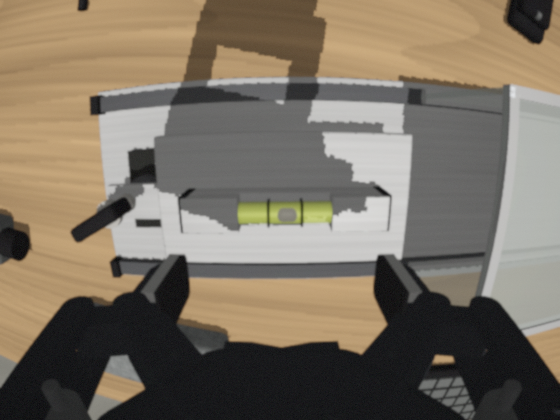

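View pics/c12.png

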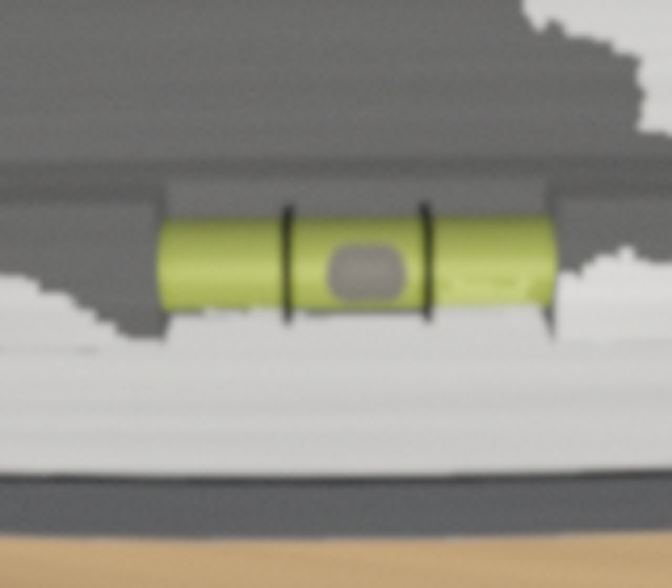

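```bash
python3 - <<'E'
from h import *
plan([0.5735,-0.0817,0.355],34.9,8)
E
```

```text
row turn [0.   0.01 7.82] row mm 16.559712571758045
[[0.0, -0.017, -0.0], [0.0, 0.01, 7.82]]
[[-0.002, -0.016, -0.0], [0.0, 0.01, 7.82]]
[[-0.004, -0.016, -0.0], [0.0, 0.01, 7.82]]
[[-0.007, -0.015, -0.0], [0.0, 0.01, 7.82]]
[[-0.008, -0.015, -0.0], [0.0, 0.01, 7.82]]
[[-0.01, -0.013, -0.0], [0.0, 0.01, 7.82]]
[[-0.012, -0.011, -0.0], [0.0, 0.01, 7.82]]
[[-0.014, -0.01, -0.0], [0.0, 0.01, 7.82]]
```

>>> {"api": "carry_out", "payload": {
  "moves": [
    [[0,-0.017,0],[0,0,7.82],0.05],
    [[-0.002,-0.016,0],[0,0,7.82],0.05],
    [[-0.004,-0.016,0],[0,0,7.82],0.05],
    [[-0.007,-0.015,0],[0,0,7.82],0.05],
    [[-0.008,-0.015,0],[0,0,7.82],0.05],
    [[-0.01,-0.013,0],[0,0,7.82],0.05],
    [[-0.012,-0.011,0],[0,0,7.82],0.05],
    [[-0.014,-0.01,0],[0,0,7.82],0.05],
    [[0,0,0],[0,0,0],0.05],
    [[0,0,0],[0,0,0],0.05]
  ]
}}

```text
time_s: 23.3
tcp_pos: [0.5735, -0.0817, 0.3549]
orientation: [[-0.574, 0.819, 0.001], [0.819, 0.574, 0.001], [-0.0, 0.001, -1.0]]
ft_force: [0.1, -0.5, 0.3]
opening: 0.05
```

```bash
python3 - <<'E'
from h import *
P=pose();R=P[1];print(P[0].round(4),np.degrees(np.arctan2(R[1,1],R[0,1])))
im=ctrl.get_image('wrist');cv2.imwrite('pics/w13.png',im)
E
```

```text
[ 0.5735 -0.0817  0.3549] 35.05046549194955
```

View pics/w13.png

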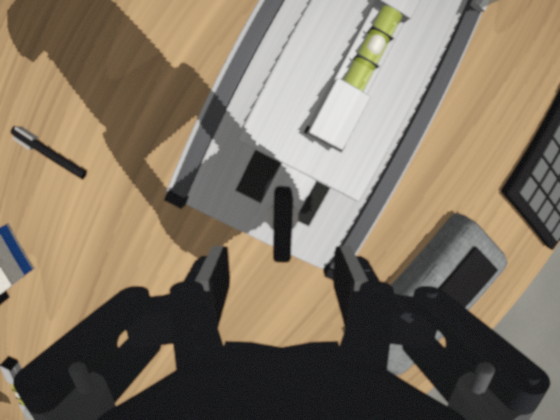

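>>> {"api": "carry_out", "payload": {
  "moves": [
    [[0,0,0.025],[0,0,0],0.05],
    [[0,0,0.025],[0,0,0],0.05],
    [[0,0,0.025],[0,0,0],0.05],
    [[0,0,0],[0,0,0],0.0],
    [[0,0,0],[0,0,0],0.0],
    [[0,0,0],[0,0,0],0.0],
    [[0,0,0],[0,0,0],0.0],
    [[0,0,0],[0,0,0],0.0],
    [[0,0,0],[0,0,0],0.0],
    [[0,0,0],[0,0,0],0.0]
  ]
}}

```text
time_s: 24.35
tcp_pos: [0.5737, -0.0814, 0.2804]
orientation: [[-0.573, 0.82, 0.002], [0.82, 0.573, 0.001], [-0.001, 0.002, -1.0]]
ft_force: [0.3, 4.3, 2.1]
opening: 0.0181
```

>>> {"api": "carry_out", "payload": {
  "moves": [
    [[0,0,0],[0,0,0],0.0],
    [[0,0,0],[0,0,0],0.0],
    [[0,0,0],[0,0,2],0.0],
    [[0,0,0],[0,0,1.9],0.0],
    [[0,0,0],[0,0,0],0.0],
    [[0,0,0],[0,0,0],0.0],
    [[0,0,0],[0,0,0],0.05],
    [[0,0,0],[0,0,0],0.05],
    [[0,0,0],[0,0,0],0.05],
    [[0,0,0],[0,0,0],0.05]
  ]
}}

```text
time_s: 25.35
tcp_pos: [0.5737, -0.0819, 0.28]
orientation: [[-0.516, 0.857, 0.001], [0.857, 0.516, -0.0], [-0.001, 0.001, -1.0]]
ft_force: [-0.4, 1.1, 0.1]
opening: 0.05
```

>>> {"api": "carry_out", "payload": {
  "moves": [
    [[0,0,-0.025],[0,0,0],0.05],
    [[0,0,-0.025],[0,0,0],0.0854],
    [[0,0,-0.025],[0,0,0],0.0854],
    [[0.015,0.01,0],[0,0,-8.3],0.0854],
    [[0.014,0.01,0],[0,0,-8.3],0.0854],
    [[0.013,0.012,0],[0,0,-8.3],0.0854],
    [[0.011,0.014,0],[0,0,-8.3],0.0854],
    [[0.009,0.015,0],[0,0,-8.3],0.0854],
    [[0.007,0.016,0],[0,0,-8.3],0.0854],
    [[0.004,0.016,0],[0,0,-8.3],0.0854]
  ]
}}

```text
time_s: 26.35
tcp_pos: [0.5655, 0.0408, 0.355]
orientation: [[-1.0, 0.009, 0.001], [0.009, 1.0, -0.0], [-0.001, -0.0, -1.0]]
ft_force: [-0.8, 0.1, 0.1]
opening: 0.0857
```

```bash
python3 - <<'E'
from h import *
P=pose();R=P[1];print(P[0].round(4),np.degrees(np.arctan2(R[1,1],R[0,1])))
plan([0.558,0.0505,0.355],98.0,2)
# level centre from w12: block ends px (181,212),(390,210)
d=np.load('w12.npz');Q=(d['p'],d['R'])
a,b=onz('wrist',181,212,.109,Q),onz('wrist',390,209,.109,Q);print(a,b,(a+b)/2,np.linalg.norm(a-b),np.degrees(np.arctan2(*(b-a)[1::-1])))
E
```

```text
[0.5655 0.0408 0.355 ] 89.48590196448619
row turn [-0.    0.04 -4.26] row mm 6.1364086255428045
[[0.004, 0.005, 0.0], [-0.0, 0.04, -4.26]]
[[0.003, 0.005, 0.0], [-0.0, 0.04, -4.26]]
[ 0.56478093 -0.02096864  0.109     ] [0.54333235 0.12598938 0.109     ] [0.55405664 0.05251037 0.109     ] 0.14851498878502084 98.30371220834597
```

>>> {"api": "carry_out", "payload": {
  "moves": [
    [[0.005,0.005,0],[0,0,-4.3],0.0854],
    [[0.004,0.005,0],[0,0,-4.3],0.0854],
    [[0,0,0],[0,0,0],0.0854],
    [[0,0,0],[0,0,0],0.0854],
    [[0,0,0],[0,0,0],0.0854],
    [[0,0,0],[0,0,0],0.0854],
    [[0,0,0],[0,0,0],0.0854],
    [[0,0,0],[0,0,0],0.0854],
    [[0,0,0],[0,0,0],0.0854],
    [[0,0,0],[0,0,0],0.0854]
  ]
}}

```text
time_s: 27.35
tcp_pos: [0.5564, 0.05, 0.355]
orientation: [[-0.991, -0.135, 0.001], [-0.135, 0.991, 0.0], [-0.001, 0.0, -1.0]]
ft_force: [-0.0, 0.7, 0.2]
opening: 0.0853
```

```bash
python3 - <<'E'
from h import *
P=pose();R=P[1];print(P[0].round(4),np.degrees(np.arctan2(R[1,1],R[0,1])),ctrl.state()['ft_force'])
im=ctrl.get_image('wrist');cv2.imwrite('pics/w14.png',im);np.savez('w14',p=P[0],R=R)
cv2.imwrite('pics/c14.png',cv2.resize(im[150:290,170:400],None,fx=3.4,fy=3.4,interpolation=2))
E
```

```text
[0.5564 0.05   0.355 ] 97.74059719861901 [-0.03484756  0.73028487  0.239916  ]
```

View pics/c14.png

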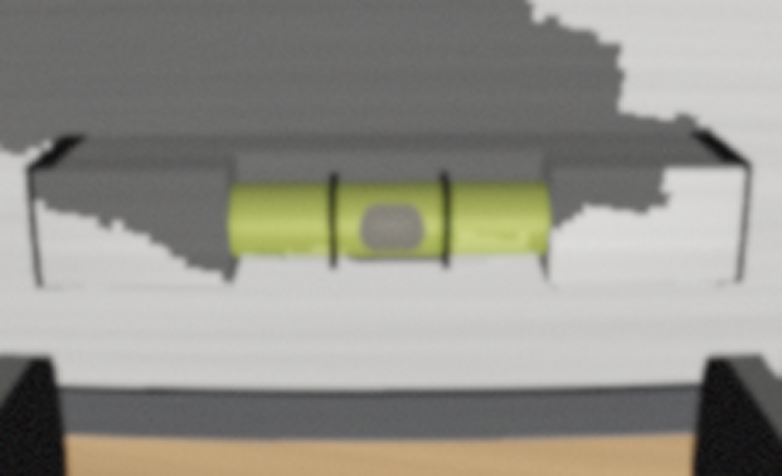

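```bash
python3 - <<'E'
from h import *
d=np.load('w14.npz');Q=(d['p'],d['R'])
c=onz('wrist',284.7,216,.109,Q);print(c,Q[1].T@(c-Q[0]))
E
```

```text
[0.55652146 0.05244683 0.109     ] [-1.40306807e-04  2.42469012e-03  2.45997919e-01]
```

>>> {"api": "carry_out", "payload": {
  "moves": [
    [[0,0.002,0.025],[0,0,0],0.0854],
    [[0,0,0.025],[0,0,0],0.0854],
    [[0,0,0.02],[0,0,0],0.0854],
    [[0,0,0.008],[0,0,0],0.0854],
    [[0,0,0.002],[0,0,0],0.0854],
    [[0,0,0.001],[0,0,0],0.0854],
    [[0,0,0],[0,0,0],0.0854],
    [[0,0,0],[0,0,0],0.0854],
    [[0,0,0],[0,0,0],0.0854],
    [[0,0,0],[0,0,0],0.0854]
  ]
}}

```text
time_s: 28.4
tcp_pos: [0.5562, 0.052, 0.2743]
orientation: [[-0.991, -0.135, 0.002], [-0.135, 0.991, 0.0], [-0.002, -0.0, -1.0]]
ft_force: [0.3, 0.3, -0.3]
opening: 0.0855
```

```bash
python3 - <<'E'
from h import *
im=ctrl.get_image('wrist');cv2.imwrite('pics/w15.png',im)
a=ctrl.get_image('scene');b=ctrl.get_image('side')
cv2.imwrite('pics/s15.png',np.hstack([cv2.resize(a[180:320,240:420],None,fx=2.5,fy=2.5,interpolation=2),cv2.resize(b[90:230,230:360],None,fx=2.5,fy=2.5,interpolation=2)]))
E
```

```text
(no output)
```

View pics/w15.png

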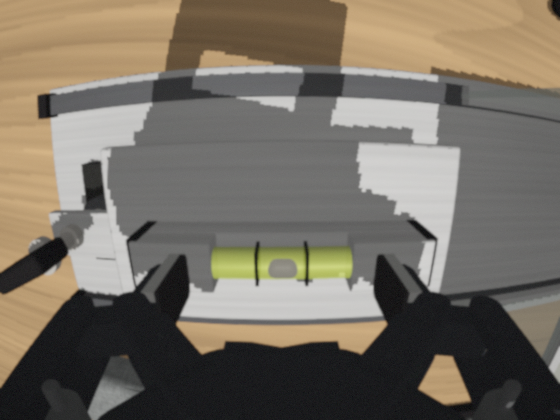

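View pics/s15.png

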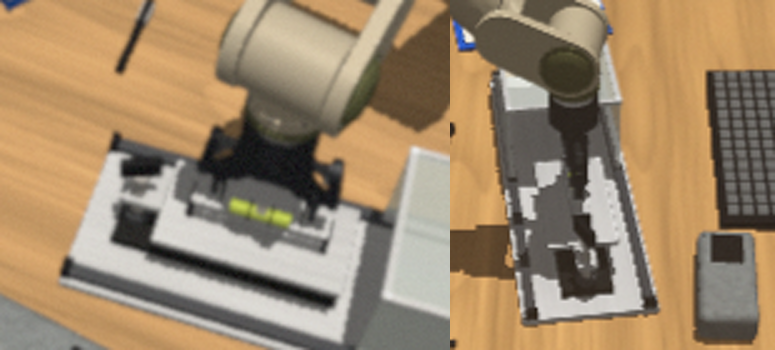

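>>> {"api": "carry_out", "payload": {
  "moves": [
    [[0,0,0.001],[0,0,0],0.0854],
    [[0,0,0.001],[0,0,0],0.0854],
    [[0,0,0.001],[0,0,0],0.0854],
    [[0,0,0.001],[0,0,0],0.0854],
    [[0,0,0.001],[0,0,0],0.0854],
    [[0,0,0.001],[0,0,0],0.0854],
    [[0,0,0],[0,0,0],0.0854],
    [[0,0,0],[0,0,0],0.0854],
    [[0,0,0],[0,0,0],0.0854],
    [[0,0,0],[0,0,0],0.0854]
  ]
}}

```text
time_s: 29.55
tcp_pos: [0.5562, 0.052, 0.2681]
orientation: [[-0.991, -0.135, 0.001], [-0.135, 0.991, 0.0], [-0.001, 0.0, -1.0]]
ft_force: [-0.4, -0.2, 0.5]
opening: 0.0855
```

>>> {"api": "carry_out", "payload": {
  "moves": [
    [[0,0,0.001],[0,0,0],0.0854],
    [[0,0,0.001],[0,0,0],0.0854],
    [[0,0,0.001],[0,0,0],0.0854],
    [[0,0,0.001],[0,0,0],0.0854],
    [[0,0,0],[0,0,0],0.0854],
    [[0,0,0],[0,0,0],0.0854],
    [[0,0,0],[0,0,0],0.0854],
    [[0,0,0],[0,0,0],0.0854],
    [[0,0,0],[0,0,0],0.0854],
    [[0,0,0],[0,0,0],0.0854]
  ]
}}

```text
time_s: 30.55
tcp_pos: [0.5563, 0.052, 0.2648]
orientation: [[-0.991, -0.135, 0.003], [-0.135, 0.991, 0.0], [-0.003, -0.0, -1.0]]
ft_force: [-1.7, 0.4, 9.0]
opening: 0.0852
```

>>> {"api": "carry_out", "payload": {
  "moves": [
    [[0,0,0.0003],[0,0,0],0.0854],
    [[0,0,0],[0,0,0],0.0854],
    [[0,0,0],[0,0,0],0.0854],
    [[0,0,0],[0,0,0],0.0854],
    [[0,0,0],[0,0,0],0.0854],
    [[0,0,0],[0,0,0],0.0854],
    [[0,0,0],[0,0,0],0.0854],
    [[0,0,0],[0,0,0],0.0854],
    [[0,0,0],[0,0,0],0.0854],
    [[0,0,0],[0,0,0],0.0854]
  ]
}}

```text
time_s: 31.55
tcp_pos: [0.5563, 0.052, 0.2646]
orientation: [[-0.991, -0.135, 0.003], [-0.135, 0.991, 0.0], [-0.003, -0.0, -1.0]]
ft_force: [-2.2, 0.5, 10.1]
opening: 0.0852
```

```bash
python3 - <<'E'
from h import *
print(ctrl.state()['ft_force'],ctrl.state()['torque'])
im=ctrl.get_image('wrist');cv2.imwrite('pics/w16.png',im)
cv2.imwrite('pics/c16.png',cv2.resize(im[215:320,170:400],None,fx=3.4,fy=3.4,interpolation=2))
a=ctrl.get_image('scene');b=ctrl.get_image('side');cv2.imwrite('pics/full16.png',a);cv2.imwrite('pics/fs16.png',b)
print(ctrl.state()['ft_force'])
cv2.imwrite('pics/s16.png',np.hstack([cv2.resize(a[90:340,120:540],None,fx=1.2,fy=1.2,interpolation=2),cv2.resize(b[90:340,180:380],None,fx=1.2,fy=1.2,interpolation=2)]))
E
```

```text
[-2.21650968  0.52271043 10.10096858] [0.35497589 0.42428062 0.13961125]
[-2.34989914  0.82093821 10.66534708]
```

View pics/c16.png

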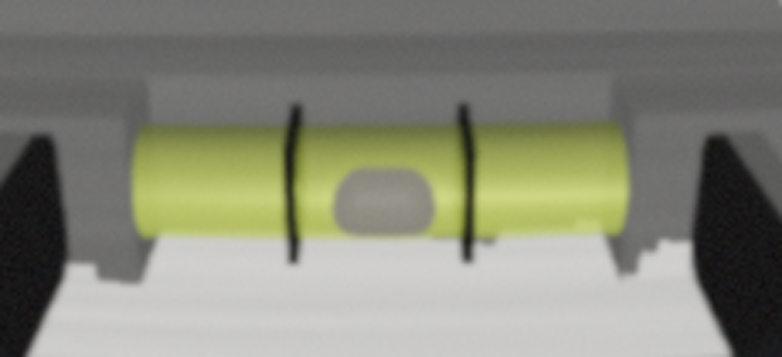

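View pics/s16.png

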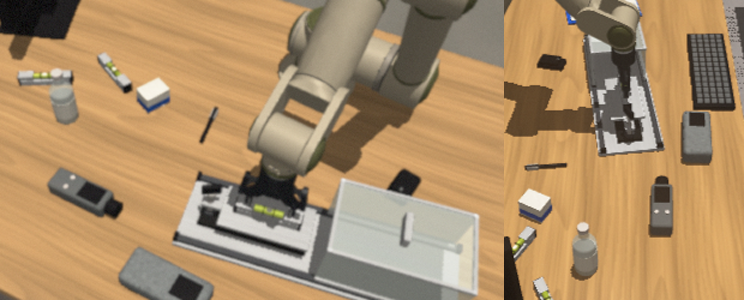

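```bash
python3 - <<'E'
from bench import ctrl
s=ctrl.state();print(s['time_s'],s['ft_force']);print(ctrl.finish_job())
E
```

```text
31.7 [-2.34989914  0.82093821 10.66534708]
the job is handed in; nothing more can be done
None
```

The job is done and handed in at 31.7 s, with the arm still pressing on the level. No verdict is reported.

- **Guard:** I slid it to its open stop. It travelled about 0.31 m and met about 16 N there, and the last picture shows it still open.
- **Level:** I took the level farthest to the robot's left, set it lengthwise on the middle of the shelf and let go of it. From the wrist picture its centre is within about 3 mm of the shelf's.
- **Knob:** I turned it about 48° clockwise in total. The first setting left the bubble about 1.6 mm off when seen from straight above, so I gripped the knob again and turned it a little further.
- **Last checks:**
  - The push was 10.1 to 10.7 N, through both open fingertips on the end blocks.
  - The bubble lay between its lines, about 0.7 mm towards the guard side.
  - The other things on the desk look unmoved, judged by eye.
- **Readings that disagreed:**
  - The slanted view I took while still holding the knob put the bubble about 0.7 mm off, against 1.6 mm from above. I trusted the view from above.
  - The gripper read about 18 mm open on the 12 mm wing. The wing still turned with the gripper.

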